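# Shut the hot pastry cabinet with the hook pole

## Task

The pastry cabinet is hot, so work it only with the hook pole: take the pole off its rest, pass its hook through the ring eye on the raised glass flap, lift the flap past its highest notch until the ratchet pawl tips over and stays clear, then swing the flap fully shut with the hook still in the eye. Unhook, and lay the pole back in its rest the way it lay. Do not touch the cabinet with the hand or arm, and do not disturb the cream jug, the mug or the ramekins.

Things in the scene. Friction and masses are not known exactly. Their poses are not given: they have to be found in the camera images.
- warmer: Fixed steel pastry cabinet, 236 wide x 195 deep x 285 high. Origin on the worktop straight below the flap's hinge axis, midway across; x to its back, y to its left, z up; front looks along -x. Two cheeks (inner faces y = +-112) reach 75 in front of the hinge axis; between them the heater base, 110 high, is set back to x = 0. Ratchet wheel and pawl are outside the left cheek, out to y = 129.
- shelf_edge (a point): Middle of the lower front edge of the wire overshelf (with cups on it) above the cabinet: x -170, y 0, z 386 of the cabinet; the shelf spans y +-130. It overhangs the work: an upright hand near the shut flap would hit it, so lean the tool back toward the robot by 20 to 25 degrees (fingers forward-down, hook forward-up). Shelf posts of radius 6 stand at x -45, y +-108.
- flap_hinge (a point): Middle of the flap's hinge axis, at x 0, y 0, z 262 of the cabinet; the axis runs along the cabinet's y. Axes as the cabinet's.
- flap (a joint): Angle of the glass flap (frame 216 wide, 150 long, 8 thick, 170 g): 0 = shut, hanging down; 1.57 = level, pointing to the robot; limit 2.1. Held at a ratchet notch (about 0.86, 1.25 or 1.63): it rises freely but cannot come down until lifted to about 1.9 to 2.0, where the pawl tips out. Then it sinks slowly (damper 0.25 N m s), but hinge friction stops it about 0.4 short of shut: push it home.
- eye (a point): Centre of the steel ring eye on the flap's outer face near its free edge, midway across: 30 mm clear opening, 7 mm bar; the hole runs along the cabinet's y. It is 32 in front of the flap's middle plane and 140 from the hinge axis along the flap (shut: x -32, y 0, z 122 of the cabinet) and turns about the hinge with the flap.
- pawl (a joint): Tilt of the ratchet pawl, a 70 mm steel bar with a bent toe, standing on a pivot 64 in front of and 70 below the hinge axis, outside the left cheek: about 0 = toe in under a tooth; balanced at 0.21; pushed past that by the wheel's lug it topples to the front and stays at 0.9, clear of the wheel, so that the flap can come down.
- pawl_tip (a point): End of the pawl's toe. Standing in: x -40, y 124, z 261 of the cabinet; tipped clear: about x -103, z 254.
- hook_pole: Loose hook pole, 190 long, 90 g. Wooden handle 110 long (x), 18 wide (y), 24 high (z), then a 7 mm steel rod; at x = 130 the rod turns square to +y into a hook finger that reaches y = 38 and ends in a 10 mm ball. Origin in the middle of the handle: grip it there across the 18 mm width. x along the pole to the hook, y along the hook finger, z up as it lies.
- hook (a point): Point on the axis of the hook finger, 18 from the rod's centre line: x 130, y 18, z 0 of the pole. It should lie at the eye's centre when hooked.
- pole_rest: Fixed rest: base plate 115 x 56 x 8 and two forked supports, 10 thick, at x = -40 and +40, with slots 23 wide, open and flaring at the top (58 high). Origin under its middle on the worktop, x along the slots. The pole lies in both forks, its x along the rest's x, its origin over the rest's origin and 48 above the worktop; the handle's underside is on the seats at z 36.
- cream_jug: White cream jug with a handle, 67 x 103 x 85 high, bystander; origin under its middle.
- mug_staff: Mug, green above and white below, 78 x 109 x 101 high, bystander; origin under its middle.
- ramekin_e: White ribbed ramekin, 67 diameter x 39 high, bystander; origin under its middle.
- ramekin_f: White ribbed ramekin, 77 diameter x 42 high, bystander; origin under its middle.
Things that resemble listed ones, but are neither listed nor needed, are in the scene too. Leave any green look-alike of the pole_rest alone.

How it is judged:
On the way, in this order (a step that is already met when the one before it is completed fails the run):
1. the pole's hook is through the ring eye while the pawl still holds the flap up (distance between hook and eye below 0.021 m and value of joint pawl below 0.18 rad and value of joint flap above 0.8 rad), for 0.2 s.
2. the flap has been lifted until the pawl has tipped clear, the hook still in the eye (distance between hook and eye below 0.024 m and value of joint pawl above 0.6 rad and value of joint flap above 1.6 rad), for 0.1 s.
3. the flap is fully shut (within 0.06 rad), the hook still in the eye (distance between hook and eye below 0.024 m and value of joint flap below 0.06 rad), for 0.1 s.
At the end, for the whole second after the job is handed in: The flap is shut (joint below 0.06 rad), the pawl lies tipped clear (above 0.6 rad), and the pole lies at rest in both forks of its rest, hook at the same end and handle the same way up as before (origin within 20 mm along and 5 mm across the rest's middle, 44 to 52 mm up, tilt under 0.12 rad) (value of joint flap below 0.06 rad and value of joint pawl above 0.6 rad and x of hook_pole in the frame of pole_rest between -0.02 and 0.02 m and y of hook_pole in the frame of pole_rest between -0.005 and 0.005 m and z of hook_pole in the frame of pole_rest between 0.044 and 0.052 m and x of hook in the frame of pole_rest above 0.09 m and angle between hook_pole's own z axis and vertical below 0.12 rad and linear speed of hook_pole below 0.02 m/s and angular speed of hook_pole below 0.2 rad/s); the robot touches nothing.
It fails at once if the fingers or the arm push on the hot cabinet or its flap (over 1 N) (contact force between any of the fingers, the arm and warmer above 1 N).
It fails at once if the jug, the mug or a ramekin is moved by more than 25 mm (distance of any of cream_jug, mug_staff, ramekin_e, ramekin_f from where it was at the start of the episode above 0.025 m).
It also fails if it takes over 69 s, if anything falls off the work surface, if the arm or the gripper's body presses on something with over 40 N, if the wrist force passes 120 N, or if a joint passes its speed limit or range.

## Robot

A 7-joint arm with a two-finger parallel gripper is mounted at the origin on a cart in front of the work surface, level with it; the furniture and walls round the work are solid. World frame = base frame: x ahead of the robot, y to its left, z up, the work surface at z = 0. Lengths are in m, angles in rad, forces in N, time in s.
With the tool pointing down it reaches from about 0.4 to 0.85 m from the base axis. Payload 4.5 kg.
Tool frame: the origin (TCP) lies where the fingers leave the gripper's body, on its centre line; the fingertips stand 64 mm ahead of it and the grasp point (between the pads) lies 45 mm ahead of it; z points along the fingers, y is the line along which they close (so a half turn about z gives the same grasp; the last joint's range is limited). The gripper opens to 88 mm and grips with 3 to 60 N. Pads are 18 mm wide; open, the fingers measure 123 mm over their backs; the gripper's body (75 mm by 187 mm) begins 45 mm behind the grasp point.
Start: joints at [-1.28, 0.689, -0.195, 1.565, 0.157, 0.902, -0.215], TCP at [0.159, 0.605, 0.303] pointing down, gripper open.
Joint ranges: [-3.01, 3.01], [-0.46, 2.08], [-1.47, 1.51], [0.13, 2.56], [-1, 4.14], [0.04, 2.09], [-2.66, 2.66]. Speed limits (rad/s): [2.57, 2.57, 3.14, 3.14, 3.14, 3.14, 3.14].

## Interface

Orientations are given as a unit quaternion [x, y, z, w].
In Python, from plant import r gives the robot as it stands.
- The arm moves only by the tool play_rows, never from a script. Its arguments are lists of equal length, an entry for each row: "translation": the shift along the tool's x, y, z in m, a list of three; "delta_rot": the turn, a rotation vector about the tool's x, y, z in degrees, a list of three; "grip": the opening, from -1 (shut) to 1 (fully open). In form: {"translation": [[x, y, z], ...], "delta_rot": [[rx, ry, rz], ...], "grip": [grip, ...]}. A call has 1 to 20 rows; each row shifts and turns the commanded pose from where the row before left it, along the tool's axes as they then stand; what a row does not reach is not made up. A row lasts 1/8 s, in which the tool goes at most 62.5 mm and 10.7 degrees, less where a joint would pass 70% of its speed; a pose out of reach is approached as far as the arm can. A call with a gripper value outside its range is refused whole. The fingers move at their own pace and stop on an object; "squeeze" is the grip in N (left out, the last holds). Time passes only in rows, so rows that do not move let the fingers close. It gives the time, the measured TCP pose, the force, the opening and the grip force at its end, in the units of the state.
- r.get_state(): the state, without advancing time (a new reading comes with each control period).
- r.snapshot(name): name is "side" or "top" or "wrist"; returns the picture (480x640x3 uint8, blue, green, red); there is no depth.
- r.get_calibration(name): a dict with "intrinsics" (3x3 intrinsics, pixels), "eye" and "rotation" of the camera in the world. Camera axes: x right, y up, looking along -z (the intrinsics and any distortion apply to the point x, -y, -z); pixel columns grow to the right and rows downward; lengths in m; the calibration is good to about 2 mm. A picture is of the moment at which its call begins: read the wrist's pose just before it. get_calibration takes no time and is no camera call; for the wrist camera it gives the pose at the moment of the call.
- r.finish_job(): hands the job in; it is judged then, once.
Trained networks look in the newest picture that a camera, given by its name, has taken for a name from the list of things; names that differ only in an ending like _2 or _b are one class to them, and where a whole thing is asked for, a point or a joint stands for the part that bears it (a point fixed in the world has none). Each returns a list of dicts, best first, with "confidence" (0 to 1); they miss things now and then, are a little off and sometimes report something else, mostly with a low value. They report only what shows in the picture. A call takes as long as a camera call. They do not tell look-alikes from the thing itself.
- r.look_for(camera, target): "point" ([x, y, z] in m, in world coordinates, good to about 4 mm: the middle of the surface that is visible of it).
- r.silhouettes(camera, target): "pixels" (480x640 bool, what is visible of it).
The state is a dict: "clock": time; "q": joint angles; "qd": joint speeds; "joint_torque": joint torques, N m; "tool_pos": TCP position; "eef_rot": TCP orientation; "contact_force": force on the tool from outside, world axes, zero at the start; "moment": the same for the moment, N m; "opening": opening from 0.0 (shut) to 1.0 (fully open); "finger_force": force on a finger pad.
Only numpy, scipy, OpenCV 4.12 (cv2) and the standard library are available. Lean on these libraries where they do the work, as an engineer would, in place of code of your own. Each camera call takes 0.05 s, during which the arm holds its last target. There are 200 camera calls.

## Working session

There is one attempt and no reset: what is moved stays moved. The work goes in short steps, Python scripts to look and compute and a tool call to move; the robot and the scene stay as the last step left them, time stands still between calls to the robot, and variables do not carry over. Pictures are saved under pics/ and viewed, at most 10 in all, crops included, and the job is handed in when it is done.

Besides the shell and the picture viewer there is one more tool, called after "Call:" in YAML: its name, and indented under it one key for each argument. play_rows: Moves the arm, as the interface text tells. Its arguments: {"type":"object","properties":{"translation":{"type":"array","items":{"type":"array","items":{"type":"number"}}},"delta_rot":{"type":"array","items":{"type":"array","items":{"type":"number"}}},"grip":{"type":"array","items":{"type":"number"}},"squeeze":{"type":"number"}},"required":["translation","delta_rot","grip"]}

```bash
ls; mkdir -p pics; cat > h.py <<'E'
import numpy as np, cv2
from plant import r
from scipy.spatial.transform import Rotation as R
def proj(cam,P):
    c=r.get_calibration(cam);K=np.array(c["intrinsics"]);Rm=np.array(c["rotation"])
    p=(np.atleast_2d(P)-np.array(c["eye"]))@Rm
    u=p*[1,-1,-1]; u=u@K.T
    return u[:,:2]/u[:,2:]
def ray(cam,uv):
    c=r.get_calibration(cam);K=np.array(c["intrinsics"]);Rm=np.array(c["rotation"])
    d=np.linalg.inv(K)@np.array([uv[0],uv[1],1.]);d=Rm@(d*[1,-1,-1])
    return np.array(c["eye"]),d/np.linalg.norm(d)
def onz(cam,uv,z):
    e,d=ray(cam,uv);return e+d*(z-e[2])/d[2]
E
python3 - <<'E'
from h import *
for c in ("side","top"):
    im=r.snapshot(c);cv2.imwrite(f"pics/{c}0.png",im)
    k=r.get_calibration(c);print(c,{a:np.round(v,3).tolist() if not isinstance(v,(str,type(None))) else v for a,v in k.items()})
    for t in ("warmer","flap","eye","pawl","hook_pole","pole_rest","hook","pawl_tip","flap_hinge","cream_jug","mug_staff","ramekin_e","ramekin_f"):
        try:
            for d in r.look_for(c,t)[:4]: print(c,t,np.round(d["point"],3),round(d["confidence"],2),proj(c,d["point"]).round())
        except Exception as e: print(c,t,e)
print(r.get_state())
E
```

```text
pics
side {'intrinsics': [[472.514, 0.0, 318.866], [0.0, 472.514, 240.975], [0.0, 0.0, 1.0]], 'eye': [-0.527, 0.164, 1.208], 'rotation': [-0.266, 0.326, 0.689, -0.59]}
side warmer matmul: Input operand 1 has a mismatch in its core dimension 0, with gufunc signature (n?,k),(k,m?)->(n?,m?) (size 4 is different from 3)
side flap matmul: Input operand 1 has a mismatch in its core dimension 0, with gufunc signature (n?,k),(k,m?)->(n?,m?) (size 4 is different from 3)
side eye matmul: Input operand 1 has a mismatch in its core dimension 0, with gufunc signature (n?,k),(k,m?)->(n?,m?) (size 4 is different from 3)
side pawl matmul: Input operand 1 has a mismatch in its core dimension 0, with gufunc signature (n?,k),(k,m?)->(n?,m?) (size 4 is different from 3)
side hook_pole matmul: Input operand 1 has a mismatch in its core dimension 0, with gufunc signature (n?,k),(k,m?)->(n?,m?) (size 4 is different from 3)
side pole_rest matmul: Input operand 1 has a mismatch in its core dimension 0, with gufunc signature (n?,k),(k,m?)->(n?,m?) (size 4 is different from 3)
side hook matmul: Input operand 1
[... 2702 characters left out ...]
1.4, 'q': array([-1.28022153,  0.68912456, -0.19460602,  1.56528358,  0.15729232,
        0.90250884, -0.21511914]), 'qd': array([ 0.00017075,  0.0025622 ,  0.00015553,  0.00162397, -0.00013872,
        0.00021265, -0.000596  ]), 'joint_torque': array([-1.38157502e-04, -5.27504253e+01, -1.26732744e+00, -1.53741825e+01,
       -5.18983661e-02, -7.81388080e-04,  2.13254054e-05]), 'tool_pos': array([0.15870372, 0.60453753, 0.30273191]), 'eef_rot': array([ 1.28034437e-01,  9.91769722e-01,  2.99240354e-05, -7.31167361e-06]), 'contact_force': array([ 1.35705652, -0.21920269,  0.71682717]), 'moment': array([ 0.00883952,  0.03231316, -0.04505417]), 'finger_force': 0.0, 'opening': 0.9996968834899846}
```

```bash
sed -i 's/Rm=np.array(c\["rotation"\])/Rm=R.from_quat(c["rotation"]).as_matrix()/' h.py
python3 - <<'E'
from h import *
for c in ("side","top"):
    im=cv2.imread(f"pics/{c}0.png")
    for t in ("warmer","eye","pawl","hook_pole","pole_rest","cream_jug","mug_staff","ramekin_e"):
            for d in r.look_for(c,t)[:3]:
                uv=proj(c,d["point"])[0];print(c,t,np.round(d["point"],3),round(d["confidence"],2),uv.round())
E
```

```text
side warmer [0.73  0.126 0.285] 0.7 [263. 210.]
side warmer [ 0.469 -0.207  0.011] 0.59 [374. 314.]
side eye [0.7   0.108 0.226] 0.69 [270. 229.]
side pawl [ 0.644 -0.454  0.023] 0.61 [428. 268.]
side pawl [0.651 0.211 0.236] 0.56 [239. 239.]
side pawl [0.728 0.125 0.283] 0.31 [263. 211.]
side hook_pole [ 0.501 -0.21   0.053] 0.66 [373. 298.]
side pole_rest [ 0.468 -0.21   0.011] 0.89 [375. 314.]
side pole_rest [ 0.426 -0.079  0.006] 0.56 [338. 330.]
side pole_rest [0.731 0.119 0.284] 0.38 [265. 210.]
side cream_jug [ 0.703 -0.156  0.056] 0.96 [345. 259.]
side cream_jug [ 0.498 -0.213  0.057] 0.19 [375. 298.]
side mug_staff [0.519 0.361 0.07 ] 0.73 [197. 310.]
side ramekin_e [ 0.639 -0.453  0.022] 0.69 [428. 270.]
side ramekin_e [ 0.56  -0.391  0.025] 0.66 [419. 286.]
top warmer [0.732 0.135 0.286] 0.84 [258. 191.]
top eye [0.697 0.106 0.21 ] 0.83 [273. 217.]
top pawl [0.655 0.211 0.226] 0.61 [238. 232.]
top hook_pole [ 0.509 -0.214  0.058] 0.66 [398. 276.]
top hook_pole [0.698 0.108 0.212] 0.5 [272. 216.]
top pole_rest [ 0.42  -0.081  0.006] 0.81 [362. 321.]
top pole_rest [0.651 0.218 0.222] 0.67 [236. 234.]
top pole_rest [ 0.477 -0.209  0.01 ] 0.58 [398. 294.]
top cream_jug [ 0.704 -0.159  0.058] 0.8 [360. 229.]
top ramekin_e [ 0.558 -0.392  0.019] 0.91 [446. 258.]
top ramekin_e [ 0.641 -0.451  0.019] 0.84 [454. 233.]
```

View pics/side0.png

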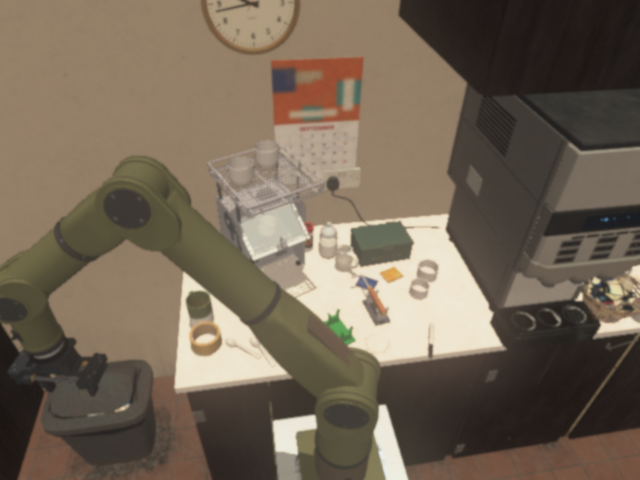

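View pics/top0.png

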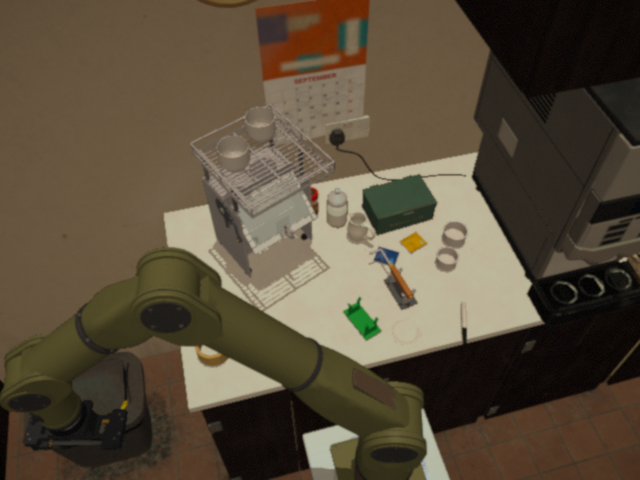

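```bash
python3 - <<'E'
import cv2,numpy as np
im=cv2.imread("pics/top0.png")
a=cv2.resize(im[130:310,180:330],None,fx=3.3,fy=3.3,interpolation=cv2.INTER_CUBIC)[:594]
b=cv2.resize(im[230:340,340:440],None,fx=4,fy=4,interpolation=cv2.INTER_CUBIC)[:594,:305]
b=cv2.copyMakeBorder(b,0,a.shape[0]-b.shape[0],0,0,cv2.BORDER_CONSTANT)
cv2.imwrite("pics/crop1.png",np.hstack([a,b])[:600,:800])
E
```

```text
(no output)
```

View pics/crop1.png

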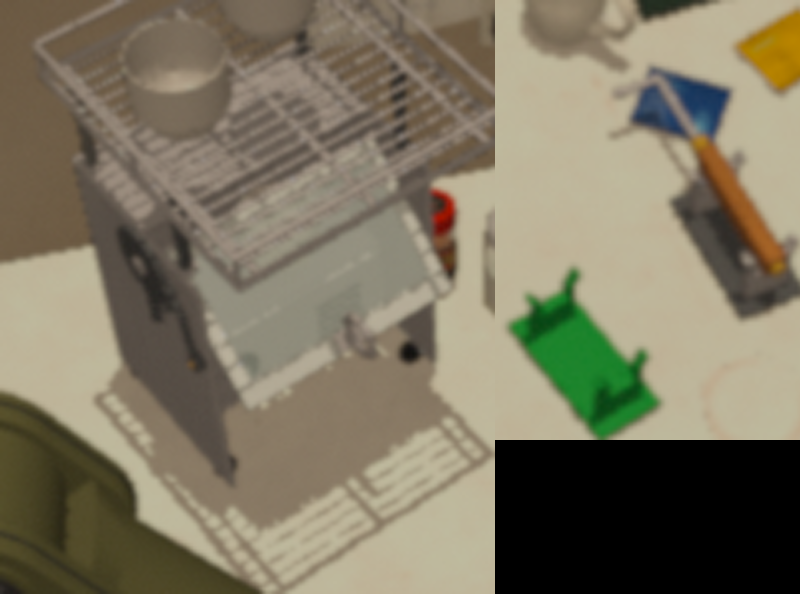

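```bash
python3 - <<'E'
from h import *
for n,uv,z in (("hback",(410,296),.055),("hfront",(391,266),.055),("bend",(380,249),.048),("ball",(371,254),.048),("cheekL",(250.3,276),0.)): print(n,onz("top",uv,z).round(3))
s=r.get_state();c=r.get_calibration("wrist")
T=R.from_quat(s["eef_rot"])
print("wrist cam in tool",T.inv().apply(np.array(c["eye"])-s["tool_pos"]).round(4),(T.inv()*R.from_quat(c["rotation"])).as_matrix().round(3),np.array(c["intrinsics"])[:2])
print(T.as_matrix().round(3))
E
```

```text
hback [ 0.437 -0.227  0.055]
hfront [ 0.55  -0.208  0.055]
bend [ 0.622 -0.198  0.048]
ball [ 0.612 -0.166  0.048]
cheekL [0.66  0.198 0.   ]
wrist cam in tool [ 0.069  -0.0001 -0.0816] [[-0.     0.962  0.271]
 [ 1.     0.     0.   ]
 [ 0.     0.271 -0.962]] [[394.64810584   0.         309.80126424]
 [  0.         394.64810584 240.75037431]]
[[-0.967  0.254  0.   ]
 [ 0.254  0.967  0.   ]
 [ 0.     0.    -1.   ]]
```

```bash
cat >> h.py <<'E'
import json
def tool(t,psi):
    t,psi=np.radians(t),np.radians(psi)
    z=np.array([np.sin(t)*np.cos(psi),np.sin(t)*np.sin(psi),-np.cos(t)]);y=np.array([-np.sin(psi),np.cos(psi),0])
    return R.from_matrix(np.c_[np.cross(y,z),y,z])
def plan(segs,start=None):
    """segs: list of (pos,Rot,n); prints rows"""
    s=r.get_state();p,q=start or (s["tool_pos"],R.from_quat(s["eef_rot"]))
    p=np.array(p,float);tr=[];ro=[]
    for P,Q,n in segs:
        p0,rv=p.copy(),(q.inv()*Q).as_rotvec();q0=q
        for i in range(1,n+1):
            pt=p0+(np.array(P)-p0)*i/n;qt=q0*R.from_rotvec(rv*i/n)
            a=q.inv().apply(pt-p).round(4);b=np.degrees((q.inv()*qt).as_rotvec()).round(1)
            p=p+q.apply(a);q=q*R.from_rotvec(np.radians(b))
            tr.append((a+0).tolist());ro.append((b+0).tolist())
    print(json.dumps(tr).replace(" ",""));print(json.dumps(ro).replace(" ",""));print(len(tr),"end",p.round(4),"err",(q.inv()*Q).magnitude().round(4))
E
python3 - <<'E'
from h import *
plan([((0.45,0.0,0.40),tool(30,8),14)])
E
```

```text
[[-0.0311,-0.0365,-0.007],[-0.0303,-0.0373,-0.006],[-0.0294,-0.0381,-0.0053],[-0.0286,-0.0388,-0.0045],[-0.0277,-0.0396,-0.0037],[-0.0267,-0.0403,-0.003],[-0.0256,-0.041,-0.0023],[-0.0246,-0.0417,-0.0018],[-0.0235,-0.0424,-0.0012],[-0.0223,-0.0429,-0.0006],[-0.0212,-0.0436,-0.0002],[-0.0199,-0.0441,0.0003],[-0.0187,-0.0447,0.0007],[-0.0174,-0.0452,0.001]]
[[-0.4,-2.1,-1.6],[-0.4,-2.1,-1.6],[-0.5,-2.1,-1.6],[-0.4,-2.2,-1.5],[-0.4,-2.1,-1.6],[-0.4,-2.1,-1.6],[-0.5,-2.1,-1.6],[-0.4,-2.1,-1.6],[-0.4,-2.1,-1.6],[-0.4,-2.1,-1.5],[-0.5,-2.2,-1.6],[-0.4,-2.1,-1.6],[-0.4,-2.1,-1.6],[-0.4,-2.1,-1.6]]Traceback (most recent call last):
  File "<stdin>", line 2, in <module>
  File "h.py", line 31, in plan
    print(json.dumps(tr).replace(" ",""));print(json.dumps(ro).replace(" ",""));print(len(tr),"end",p.round(4),"err",(q.inv()*Q).magnitude().round(4))
                                                                                                                     ^^^^^^^^^^^^^^^^^^^^^^^^^^^^^
AttributeError: 'float' object has no attribute 'round'
```

Call:
play_rows:
  translation:
    - [-0.031, -0.036, -0.007]
    - [-0.03, -0.037, -0.006]
    - [-0.029, -0.038, -0.005]
    - [-0.029, -0.039, -0.004]
    - [-0.028, -0.04, -0.004]
    - [-0.027, -0.04, -0.003]
    - [-0.026, -0.041, -0.002]
    - [-0.025, -0.042, -0.002]
    - [-0.024, -0.042, -0.001]
    - [-0.022, -0.043, -0.001]
    - [-0.021, -0.044, 0]
    - [-0.02, -0.044, 0]
    - [-0.019, -0.045, 0.001]
    - [-0.017, -0.045, 0.001]
    - [0, 0, 0]
  delta_rot:
    - [-0.4, -2.1, -1.6]
    - [-0.4, -2.1, -1.6]
    - [-0.5, -2.1, -1.6]
    - [-0.4, -2.2, -1.5]
    - [-0.4, -2.1, -1.6]
    - [-0.4, -2.1, -1.6]
    - [-0.5, -2.1, -1.6]
    - [-0.4, -2.1, -1.6]
    - [-0.4, -2.1, -1.6]
    - [-0.4, -2.1, -1.5]
    - [-0.5, -2.2, -1.6]
    - [-0.4, -2.1, -1.6]
    - [-0.4, -2.1, -1.6]
    - [-0.4, -2.1, -1.6]
    - [0, 0, 0]
  grip: [1, 1, 1, 1, 1, 1, 1, 1, 1, 1, 1, 1, 1, 1, 1]

```text
clock: 4.08
tool_pos: [0.445, 0.0104, 0.3968]
eef_rot: [-0.057, 0.966, 0.017, 0.251]
contact_force: [-0.4, -0.3, -0.7]
opening: 0.997
finger_force: 0.0
```

```bash
sed -i 's/(q.inv()\*Q).magnitude().round(4)/round((q.inv()*Q).magnitude(),4)/' h.py; python3 - <<'E'
from h import *
s=r.get_state();print(s["clock"],s["tool_pos"].round(4),R.from_quat(s["eef_rot"]).as_matrix().round(3),s["q"].round(2),s["contact_force"].round(1))
np.save("wcal.npy",r.get_calibration("wrist"),allow_pickle=True)
im=r.snapshot("wrist");cv2.imwrite("pics/w1.png",im)
for t in ("eye","pawl","warmer"):
    for d in r.look_for("wrist",t)[:2]: print(t,np.round(d["point"],3),round(d["confidence"],2),proj("wrist",d["point"]).round())
E
```

```text
4.075 [0.445  0.0104 0.3968] [[-0.868 -0.118  0.483]
 [-0.101  0.993  0.06 ]
 [-0.487  0.003 -0.874]] [ 0.08  0.2  -0.25  2.29  0.41  0.16  1.14] [-0.4 -0.3 -0.7]
eye [0.693 0.083 0.194] 0.93 [[343. 318.]]
eye [ 0.699 -0.161  0.059] 0.23 [[145. 217.]]
pawl [0.647 0.21  0.196] 0.66 [[472. 303.]]
warmer [0.733 0.102 0.202] 0.88 [[350. 346.]]
```

View pics/w1.png

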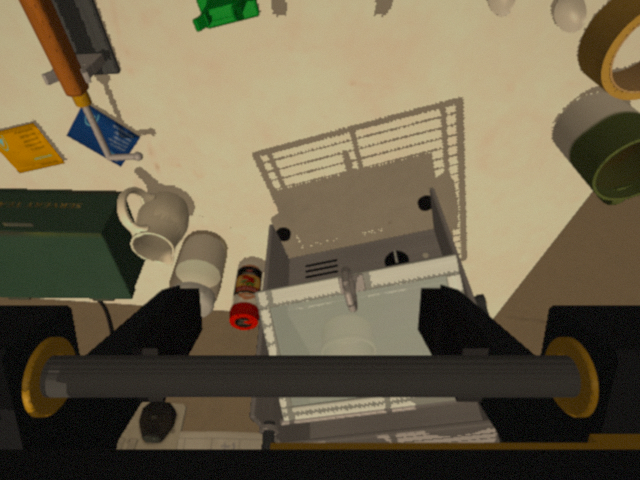

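```bash
cat > fit.py <<'E'
from h import *
from scipy.optimize import least_squares
def cab(v,X):
    c,s=np.cos(v[2]),np.sin(v[2]);X=np.atleast_2d(X)
    return np.c_[v[0]+c*X[:,0]-s*X[:,1],v[1]+s*X[:,0]+c*X[:,1],X[:,2]]
def fl(th,a,n,y):  # along, normal offset
    return np.array([-np.sin(th)*a-np.cos(th)*n,y,.262-np.cos(th)*a+np.sin(th)*n])
E
python3 - <<'E'
from fit import *
obs=[("wrist",lambda th:(-.075,-.112,0),(271,227)),("wrist",lambda th:(-.075,.112,0),(431,190)),
("wrist",lambda th:fl(th,.150,.004,-.108),(258,292)),("wrist",lambda th:fl(th,.150,.004,.108),(458,262)),
("top",lambda th:(-.075,.118,0),(250.3,276)),("wrist",lambda th:fl(th,.14,.032,0),(348,291))]
def f(v): return np.concatenate([proj(c,cab(v,g(v[3])))[0]-uv for c,g,uv in obs])
for t0 in (.86,1.25,1.63):
    s=least_squares(f,[.8,.1,.1,t0],loss="soft_l1");print(s.x.round(4),round(s.cost,2),s.fun.round(1))
v=s.x;np.save("cab.npy",v)
out=[]
for c,box,k in (("wrist",(230,140,500,450),1.48),("top",(180,120,330,300),2.6)):
    im=cv2.imread("pics/w1.png" if c=="wrist" else "pics/top0.png")
    x0,y0,x1,y1=box;im=cv2.resize(im[y0:y1,x0:x1],None,fx=k,fy=k,interpolation=cv2.INTER_CUBIC)
    th=v[3]
    L=[[(-.075,s*.112,0),(-.075,s*.112,.2)] for s in(-1,1)]+[[fl(th,.15,0,-.108),fl(th,.15,0,.108),fl(th,0,0,.108),fl(th,0,0,-.108),fl(th,.15,0,-.108)],[(-.17,-.13,.386),(-.17,.13,.386)],
     [(.12,-.118,.285),(.12,.118,.285)],[fl(th,.14+.0185*np.cos(a),.032+.0185*np.sin(a),0) for a in np.linspace(0,6.3,20)]]
    for l in L:
        p=(proj(c,cab(v,l))-[x0,y0])*k
        cv2.polylines(im,[p.round().astype(int)],False,(0,0,255),1)
    out.append(im)
h=max(o.shape[0] for o in out)
cv2.imwrite("pics/fit1.png",np.hstack([cv2.copyMakeBorder(o,0,h-o.shape[0],0,0,cv2.BORDER_CONSTANT) for o in out])[:600,:800])
E
```

```text
[0.7663 0.1352 0.3799 0.8077] 22.25 [ 2.  -6.3 -3.1  1.  -0.6  1.  -1.7 -1.  -5.8  3.3  4.7  0. ]
[0.7663 0.1352 0.3799 0.8077] 22.25 [ 2.  -6.3 -3.1  1.  -0.6  1.  -1.7 -1.  -5.8  3.3  4.7  0. ]
[0.7663 0.1352 0.3799 0.8077] 22.25 [ 2.  -6.3 -3.1  1.  -0.6  1.  -1.7 -1.  -5.8  3.3  4.7  0. ]
```

View pics/fit1.png

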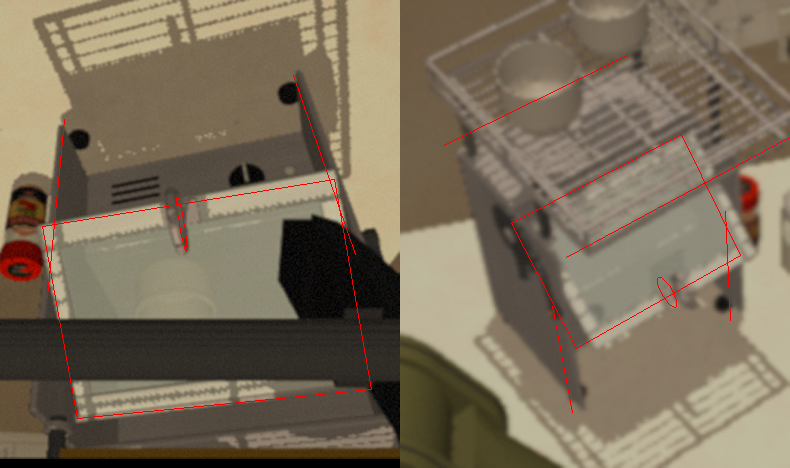

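```bash
cat >> fit.py <<'E'
_g=r.get_calibration
class W:
    def __getattr__(s,k): return getattr(r0,k)
    def get_calibration(s,c): return over.get(c) or _g(c)
import h
r0=h.r;over={};h.r=W()
E
cat > t.py <<'E'
from fit import *
w=np.load("wcal.npy",allow_pickle=True).item();print(w["eye"],_g("wrist")["eye"],r.get_state()["tool_pos"])
over["wrist"]=w
obs=[("wrist",lambda th:(-.075,-.112,0),(271,227)),("wrist",lambda th:(-.075,.112,0),(431,190)),
("wrist",lambda th:fl(th,.150,.004,-.108),(258,292)),("wrist",lambda th:fl(th,.150,.004,.108),(458,262)),
("top",lambda th:(-.075,.118,0),(250.3,276)),("wrist",lambda th:fl(th,.14,.032,0),(348,288)),
("top",lambda th:fl(th,.150,0,.108),(180+197/2.6,120+345/2.6)),("top",lambda th:fl(th,.150,0,-.108),(180+357/2.6,120+258/2.6)),
("top",lambda th:(-.17,.13,.386),(180+184/2.6,120+252/2.6))]
def f(v): return np.concatenate([proj(c,cab(v,g(v[3])))[0]-uv for c,g,uv in obs])
s=least_squares(f,[.8,.1,.1,.9],loss="soft_l1");print(s.x.round(4),round(s.cost,2),s.fun.round(1))
v=s.x;np.save("cab.npy",v)
out=[]
for c,box,k in (("wrist",(230,140,500,450),1.48),("top",(180,120,330,300),2.6)):
    im=cv2.imread("pics/w1.png" if c=="wrist" else "pics/top0.png")
    x0,y0,x1,y1=box;im=cv2.resize(im[y0:y1,x0:x1],None,fx=k,fy=k,interpolation=cv2.INTER_CUBIC)
    th=v[3]
    L=[[(-.075,s*.112,0),(-.075,s*.112,.2)] for s in(-1,1)]+[[fl(th,.15,0,-.108),fl(th,.15,0,.108),fl(th,0,0,.108),fl(th,0,0,-.108),fl(th,.15,0,-.108)],[(-.17,-.13,.386),(-.17,.13,.386)],
     [fl(th,.14+.0185*np.cos(a),.032+.0185*np.sin(a),0) for a in np.linspace(0,6.3,20)]]
    for l in L:
        p=(proj(c,cab(v,l))-[x0,y0])*k
        cv2.polylines(im,[p.round().astype(int)],False,(0,0,255),1)
    out.append(im)
h_=max(o.shape[0] for o in out)
cv2.imwrite("pics/fit2.png",np.hstack([cv2.copyMakeBorder(o,0,h_-o.shape[0],0,0,cv2.BORDER_CONSTANT) for o in out])[:600,:800])
E
python3 t.py
```

```text
Traceback (most recent call last):
  File "t.py", line 2, in <module>
    w=np.load("wcal.npy",allow_pickle=True).item();print(w["eye"],_g("wrist")["eye"],r.get_state()["tool_pos"])
                                                                  ^^
NameError: name '_g' is not defined
```

```bash
sed -i 's/_g\b/g0/g' fit.py t.py; python3 t.py
```

```text
[ 0.34547597 -0.00180471  0.43411087] [0.34485368 0.00380256 0.43395628] [0.44411217 0.01762252 0.39660318]
[0.7681 0.121  0.3723 0.7877] 27.29 [ 0.6 -6.6 -4.7 -0.4 -1.9  0.2 -4.6 -2.7 -1.5  1.7  2.1  1.1 -3.7 -0.6
 -2.3 -2.3 -1.8  0.3]
```

View pics/fit2.png

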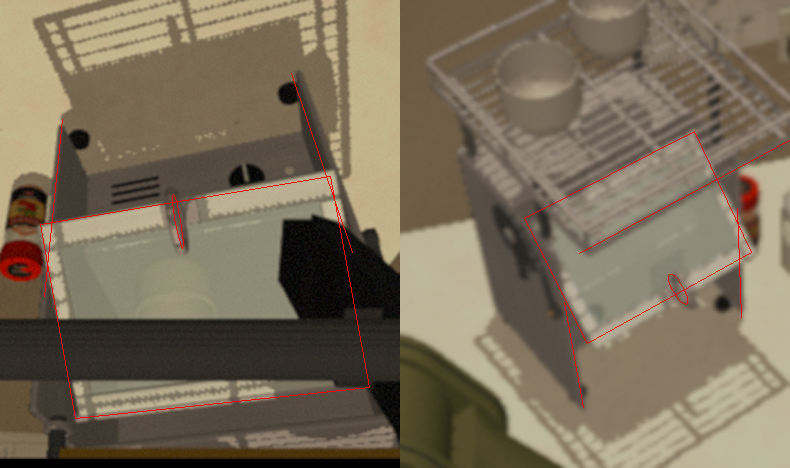

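```bash
cat > t2.py <<'E'
from fit import *
print(r.get_state()["tool_pos"].round(4),r.get_state()["qd"].round(3))
w=g0("wrist");im=r.snapshot("wrist");cv2.imwrite("pics/w2.png",im);np.save("wcal2.npy",w,allow_pickle=True)
eyes=[]
for c in("wrist","top","side"):
    if c!="wrist":r.snapshot(c)
    for d in r.look_for(c,"eye")[:1]: print(c,d["point"],d["confidence"]);eyes.append(d["point"])
    m=r.silhouettes(c,"eye")
    if m: 
        yx=np.argwhere(m[0]["pixels"]);print(c,m[0]["confidence"],yx.mean(0)[::-1],yx.min(0)[::-1],yx.max(0)[::-1])
g=lambda a:cv2.cvtColor(a,cv2.COLOR_BGR2GRAY)
P=np.float32([(271,227),(431,190),(258,292),(458,262),(348,288),(283,234),(425,203)])[:,None]
q,st,e=cv2.calcOpticalFlowPyrLK(g(cv2.imread("pics/w1.png")),g(im),P,None,winSize=(25,25));print(q[:,0].round(1),st.ravel(),e.ravel())
print(r.get_state()["tool_pos"].round(4),r.get_state()["clock"])
E
python3 t2.py
```

```text
[0.4441 0.0176 0.3966] [-0.027  0.002  0.001  0.003 -0.002 -0.001  0.007]
wrist [0.6901, 0.0865, 0.1943] 0.85
wrist 0.91 [345.39916989 329.14720531] [244 255] [455 424]
top [0.6979, 0.1079, 0.21] 0.95
top 0.56 [271.03471027 214.04790591] [215 172] [316 252]
side [0.707, 0.1319, 0.2269] 0.76
side 0.95 [262.24954128 229.74036697] [223 203] [301 261]
[[262.6 226.9]
 [422.6 191.7]
 [248.4 291.6]
 [447.7 263.9]
 [337.3 288.8]
 [274.7 233.9]
 [416.6 204.7]] [1 1 1 1 1 1 1] [3.1976  2.2376  6.9923  7.84095 4.0071  2.91765 2.7315 ]
[0.4444 0.0164 0.3966] 4.725
```

```bash
cat > t3.py <<'E'
from fit import *
over["wrist"]=np.load("wcal2.npy",allow_pickle=True).item()
W=[("wrist",lambda th:(-.075,-.112,0),(262.6,226.9)),("wrist",lambda th:(-.075,.112,0),(422.6,191.7)),
("wrist",lambda th:fl(th,.150,.004,-.108),(248.4,291.6)),("wrist",lambda th:fl(th,.150,.004,.108),(447.7,263.9)),("wrist",lambda th:fl(th,.14,.032,0),(337.3,288.8))]
T=[("top",lambda th:(-.075,.118,0),(250.3,276)),
("top",lambda th:fl(th,.150,0,.108),(180+197/2.6,120+345/2.6)),("top",lambda th:fl(th,.150,0,-.108),(180+357/2.6,120+258/2.6)),
("top",lambda th:(-.17,.13,.386),(180+184/2.6,120+252/2.6)),("top",lambda th:fl(th,.14,.032,0),(180+350/3.3,130+333/3.3))]
for obs in (W,T,W+T):
    def f(v): return np.concatenate([proj(c,cab(v,g(v[3])))[0]-uv for c,g,uv in obs])
    s=least_squares(f,[.8,.1,.1,.9],loss="soft_l1");v=s.x;print(v.round(4),round(s.cost,2));print(s.fun.reshape(-1,2).round(1).tolist());print("eye",cab(v,fl(v[3],.14,.032,0)).round(4))
E
python3 t3.py
```

```text
[0.7684 0.1232 0.3651 0.7852] 17.16
[[2.5, -6.8], [-2.8, 0.4], [-0.0, 0.1], [-2.4, -2.0], [5.1, 1.2]]
eye [[0.6549 0.0798 0.1856]]
[0.7663 0.1141 0.3555 0.8017] 5.21
[[0.1, 1.4], [-1.9, -0.7], [0.3, -1.7], [-0.4, 0.2], [2.8, 0.3]]
eye [[0.6511 0.0714 0.1876]]
[0.7683 0.1212 0.3721 0.7798] 28.63
[[0.9, -6.6], [-4.6, -0.2], [-2.0, 0.3], [-5.1, -2.7], [2.4, 0.8], [-1.6, 1.6], [-3.9, -0.7], [-2.5, -2.4], [-1.9, 0.2], [0.5, 0.1]]
eye [[0.6554 0.0771 0.185 ]]
```

```bash
python3 - <<'E'
from h import *
plan([((0.49,-0.217,0.23),tool(0,9.6),9)])
E
```

```text
[[0.0075,-0.0264,0.0169],[0.0067,-0.0264,0.0173],[0.0058,-0.0265,0.0176],[0.005,-0.0263,0.0178],[0.004,-0.0264,0.0182],[0.003,-0.0264,0.0183],[0.0022,-0.0264,0.0184],[0.0012,-0.0264,0.0185],[0.0002,-0.0264,0.0185]]
[[0.0,3.2,-0.2],[-0.1,3.3,-0.3],[0.0,3.2,-0.2],[0.0,3.2,-0.2],[-0.1,3.3,-0.2],[0.0,3.2,-0.3],[-0.1,3.2,-0.2],[0.0,3.3,-0.2],[0.0,3.2,-0.3]]
9 end [ 0.49  -0.217  0.23 ] err 0.001
```

Call:
play_rows:
  translation:
    - [0.008, -0.026, 0.017]
    - [0.007, -0.026, 0.017]
    - [0.006, -0.026, 0.018]
    - [0.005, -0.026, 0.018]
    - [0.004, -0.026, 0.018]
    - [0.003, -0.026, 0.018]
    - [0.002, -0.026, 0.018]
    - [0.001, -0.026, 0.018]
    - [0, -0.026, 0.018]
    - [0, 0, 0]
    - [0, 0, 0]
    - [0, 0, 0]
  delta_rot:
    - [0, 3.2, -0.2]
    - [0, 3.2, -0.2]
    - [0, 3.2, -0.2]
    - [0, 3.2, -0.2]
    - [0, 3.2, -0.2]
    - [0, 3.2, -0.2]
    - [0, 3.2, -0.2]
    - [0, 3.2, -0.2]
    - [0, 3.2, -0.2]
    - [0, 0, 0]
    - [0, 0, 0]
    - [0, 0, 0]
  grip: [1, 1, 1, 1, 1, 1, 1, 1, 1, 1, 1, 1]

```text
clock: 6.22
tool_pos: [0.4887, -0.2132, 0.2324]
eef_rot: [-0.081, 0.997, -0.002, 0.003]
contact_force: [0.2, 0.7, 0.4]
opening: 0.999
finger_force: 0.0
```

```bash
python3 - <<'E'
from h import *
s=r.get_state();print(s["clock"],s["tool_pos"].round(4),s["qd"].round(3))
np.save("wcal3.npy",r.get_calibration("wrist"),allow_pickle=True)
im=r.snapshot("wrist");cv2.imwrite("pics/w3.png",im)
for t in ("hook_pole","pole_rest"):
    for d in r.look_for("wrist",t)[:2]: print(t,np.round(d["point"],3),round(d["confidence"],2),proj("wrist",d["point"]).round())
m=r.silhouettes("wrist","hook_pole")[0];np.save("m3.npy",m["pixels"]);yx=np.argwhere(m["pixels"]);print(m["confidence"],yx.min(0),yx.max(0))
print(r.get_state()["tool_pos"].round(4))
E
```

```text
6.225 [ 0.4887 -0.2132  0.2324] [-0.001 -0.003  0.004 -0.003  0.002  0.002  0.001]
hook_pole [ 0.49  -0.218  0.059] 0.92 [[304. 236.]]
pole_rest [ 0.417 -0.082  0.008] 0.97 [[499. 154.]]
pole_rest [ 0.486 -0.219  0.01 ] 0.8 [[306. 215.]]
0.94 [146 287] [399 349]
[ 0.4887 -0.2139  0.2321]
```

View pics/w3.png

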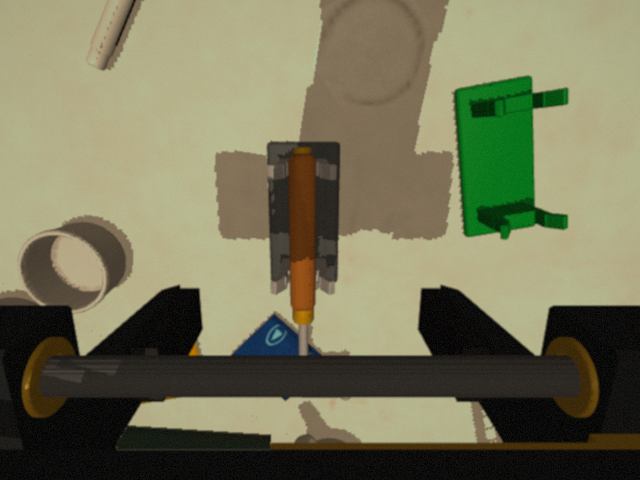

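```bash
cat > t4.py <<'E'
from fit import *
over["wrist"]=np.load("wcal3.npy",allow_pickle=True).item()
m=np.load("m3.npy")
pts=[]
for y in range(165,300,5):
    x=np.argwhere(m[y]).ravel(); pts.append(onz("wrist",(x.mean()+.0,y),.060))
pts=np.array(pts);c=np.polyfit(pts[:,0],pts[:,1],1);print("yaw",np.degrees(np.arctan(c[0])),"resid",(pts[:,1]-np.polyval(c,pts[:,0])).std())
b,f=onz("wrist",(302,147),.060),onz("wrist",(304,322),.055);print(b,f,np.linalg.norm(f-b))
yw=np.arctan(c[0]);xo=(b[0]+f[0])/2;o=np.array([xo,np.polyval(c,xo)]);print("origin",o)
s=r.get_state();print(s["tool_pos"])
plan([((o[0],o[1],.093),tool(0,np.degrees(yw)),6)])
E
python3 t4.py
```

```text
yaw 9.236716559568627 resid 0.00023733708766371153
[ 0.43284004 -0.2284523   0.06      ] [ 0.55487697 -0.20778378  0.055     ] 0.12387573949494732
origin [ 0.4938585  -0.21901849]
[ 0.48873019 -0.21390932  0.23209432]
[[-0.0006,-0.0009,0.0232],[-0.0006,-0.0008,0.0232],[-0.0006,-0.0009,0.0232],[-0.0006,-0.001,0.0232],[-0.0007,-0.0009,0.0231],[-0.0007,-0.001,0.0232]]
[[0.0,0.1,0.0],[-0.1,0.0,0.0],[0.0,0.1,0.0],[-0.1,0.0,0.0],[0.0,0.1,0.0],[-0.1,0.0,0.0]]
6 end [ 0.4939 -0.2191  0.093 ] err 0.001
```

Call:
play_rows:
  translation:
    - [0, -0.003, 0.03]
    - [0, -0.003, 0.03]
    - [0, 0, 0.03]
    - [0, 0, 0.029]
    - [0, 0, 0.02]
    - [0, 0, 0]
    - [0, 0, 0]
    - [0, 0, 0]
    - [0, 0, 0]
    - [0, 0, 0]
    - [0, 0, 0]
    - [0, 0, 0]
  delta_rot:
    - [0, 0, 0]
    - [0, 0, 0]
    - [0, 0, 0]
    - [0, 0, 0]
    - [0, 0, 0]
    - [0, 0, 0]
    - [0, 0, 0]
    - [0, 0, 0]
    - [0, 0, 0]
    - [0, 0, 0]
    - [0, 0, 0]
    - [0, 0, 0]
  grip: [1, 1, 1, 1, 1, 1, -1, -1, -1, -1, -1, -1]
  squeeze: 45

```text
clock: 7.92
tool_pos: [0.4905, -0.2208, 0.0926]
eef_rot: [-0.08, 0.997, -0.002, 0.003]
contact_force: [-0.5, -0.3, -0.1]
opening: 0.344
finger_force: 0.0
```

```bash
python3 - <<'E'
from h import *
s=r.get_state();print(s["clock"],s["tool_pos"].round(4),R.from_quat(s["eef_rot"]).as_matrix().round(3),s["contact_force"],s["opening"],s["finger_force"])
E
```

```text
7.925 [ 0.4905 -0.2208  0.0926] [[-0.987 -0.16   0.006]
 [-0.16   0.987 -0.004]
 [-0.005 -0.004 -1.   ]] [-0.45211681 -0.29039817 -0.12198222] 0.3436693882335803 0.0
```

Call:
play_rows:
  translation:
    - [0, 0, 0]
    - [0, 0, 0]
    - [0, 0, 0]
    - [0, 0, 0]
    - [0, 0, 0]
  delta_rot:
    - [0, 0, 0]
    - [0, 0, 0]
    - [0, 0, 0]
    - [0, 0, 0]
    - [0, 0, 0]
  grip: [-1, -1, -1, -1, -1]

```text
clock: 8.55
tool_pos: [0.4905, -0.2207, 0.0926]
eef_rot: [-0.08, 0.997, -0.002, 0.003]
contact_force: [-0.2, -0.0, -0.6]
opening: 0.193
finger_force: 45.0
```

```bash
python3 - <<'E'
from h import *
s=r.get_state();print(s["clock"],s["tool_pos"].round(4),s["contact_force"],s["opening"],s["finger_force"])
np.save("G.npy",np.r_[s["tool_pos"],s["eef_rot"]])
E
```

```text
8.55 [ 0.4905 -0.2207  0.0926] [-0.16615866 -0.01358573 -0.58670379] 0.19265663062733132 44.97528377920389
```

```bash
cat > t5.py <<'E'
from fit import *
v=np.array([.767,.118,.362,.82]);np.save("cab.npy",v)
H=np.array([-.130,.018,.045])
eye=fl(v[3],.14,.032,0);print("eye cab",eye,cab(v,eye))
t=tool(20,np.degrees(v[2]))
P=cab(v,eye+[-.05,-.08,0])[0]-t.apply(H);print("tcp",P)
s=r.get_state();g=s["tool_pos"]
plan([((g[0],g[1],.26),R.from_quat(s["eef_rot"]),5),(P,t,12)])
E
python3 t5.py
```

```text
eye cab [-0.12419149  0.          0.1898857 ] [[0.65085731 0.07401816 0.1898857 ]]
tcp [ 0.5101677  -0.08405079  0.18770925]
[[-0.0002,-0.0001,-0.0335],[-0.0001,-0.0002,-0.0335],[-0.0002,-0.0001,-0.0335],[-0.0002,-0.0002,-0.0334],[-0.0002,-0.0001,-0.0335],[-0.0034,0.011,0.006],[-0.0034,0.0109,0.0061],[-0.0035,0.0109,0.0063],[-0.0034,0.0107,0.0064],[-0.0034,0.0107,0.0065],[-0.0034,0.0106,0.0067],[-0.0034,0.0106,0.0068],[-0.0033,0.0104,0.0069],[-0.0034,0.0104,0.007],[-0.0033,0.0103,0.0072],[-0.0032,0.0102,0.0073],[-0.0032,0.0102,0.0075]]
[[0.0,0.0,0.0],[0.0,0.0,0.0],[0.0,0.0,0.0],[0.0,0.0,0.0],[0.0,0.0,0.0],[-0.2,-1.6,-0.9],[-0.2,-1.7,-1.0],[-0.2,-1.6,-0.9],[-0.2,-1.7,-1.0],[-0.2,-1.6,-0.9],[-0.1,-1.6,-1.0],[-0.2,-1.7,-0.9],[-0.2,-1.6,-1.0],[-0.2,-1.6,-0.9],[-0.2,-1.7,-1.0],[-0.2,-1.6,-0.9],[-0.2,-1.7,-0.9]]
17 end [ 0.5101 -0.084   0.1877] err 0.001
```

Call:
play_rows:
  translation:
    - [0, 0, -0.02]
    - [0, 0, -0.034]
    - [0, 0, -0.034]
    - [0, 0, -0.034]
    - [0, 0, -0.034]
    - [0, 0, -0.012]
    - [-0.005, 0.016, 0.009]
    - [-0.005, 0.016, 0.009]
    - [-0.005, 0.016, 0.01]
    - [-0.005, 0.016, 0.01]
    - [-0.005, 0.016, 0.01]
    - [-0.005, 0.016, 0.01]
    - [-0.005, 0.016, 0.011]
    - [-0.005, 0.015, 0.011]
    - [0, 0, 0]
    - [0, 0, 0]
    - [0, 0, 0]
  delta_rot:
    - [0, 0, 0]
    - [0, 0, 0]
    - [0, 0, 0]
    - [0, 0, 0]
    - [0, 0, 0]
    - [0, 0, 0]
    - [-0.3, -2.5, -1.4]
    - [-0.3, -2.5, -1.4]
    - [-0.3, -2.5, -1.4]
    - [-0.3, -2.5, -1.4]
    - [-0.3, -2.5, -1.4]
    - [-0.3, -2.5, -1.4]
    - [-0.2, -2.4, -1.4]
    - [-0.2, -2.4, -1.4]
    - [0, 0, 0]
    - [0, 0, 0]
    - [0, 0, 0]
  grip: [-1, -1, -1, -1, -1, -1, -1, -1, -1, -1, -1, -1, -1, -1, -1, -1, -1]

```text
clock: 10.68
tool_pos: [0.5018, -0.1026, 0.1963]
eef_rot: [-0.166, 0.976, 0.028, 0.137]
contact_force: [-0.0, 0.2, -1.0]
opening: 0.196
finger_force: 45.0
```

```bash
python3 - <<'E'
from fit import *
s=r.get_state();print(s["clock"],s["tool_pos"].round(4),s["qd"].round(3),s["contact_force"].round(2),s["q"].round(2))
np.save("wcal4.npy",g0("wrist"),allow_pickle=True);np.save("st4.npy",np.r_[s["tool_pos"],s["eef_rot"]])
a=r.snapshot("wrist");b=r.snapshot("top");c=r.snapshot("side")
cv2.imwrite("pics/w4.png",a);cv2.imwrite("pics/t4.png",b);cv2.imwrite("pics/s4.png",c)
H=s["tool_pos"]+R.from_quat(s["eef_rot"]).apply([-.130,.018,.045])
out=np.zeros((600,800,3),np.uint8)
for k,(n,im,x0,y0,w,h,f,ox,oy) in enumerate([("wrist",a,180,200,320,240,1.6,0,0),("top",b,225,180,80,80,3.5,515,0),("side",c,230,190,80,80,3.5,515,290)]):
    cr=cv2.resize(im[y0:y0+h,x0:x0+w],None,fx=f,fy=f,interpolation=cv2.INTER_CUBIC)
    out[oy:oy+cr.shape[0],ox:ox+cr.shape[1]]=cr[:600-oy,:800-ox]
    print(n,"hook pred",proj(n,H).round(1),"crop",(proj(n,H)-[x0,y0])*f+[ox,oy])
cv2.imwrite("pics/c4.png",out)
E
```

```text
10.675 [ 0.5018 -0.1026  0.1963] [-0.001 -0.003 -0.005  0.002  0.017  0.002 -0.013] [-0.02  0.2  -0.99] [ 0.42  0.71 -0.36  2.17  1.09  0.1   0.99]
wrist hook pred [[350.5 594.1]] crop [[272.84979669 630.59606258]]
top hook pred [[329.6 229.7]] crop [[881.18221207 174.0763416 ]]
side hook pred [[317.5 247.9]] crop [[821.21455145 492.5481626 ]]
```

View pics/c4.png

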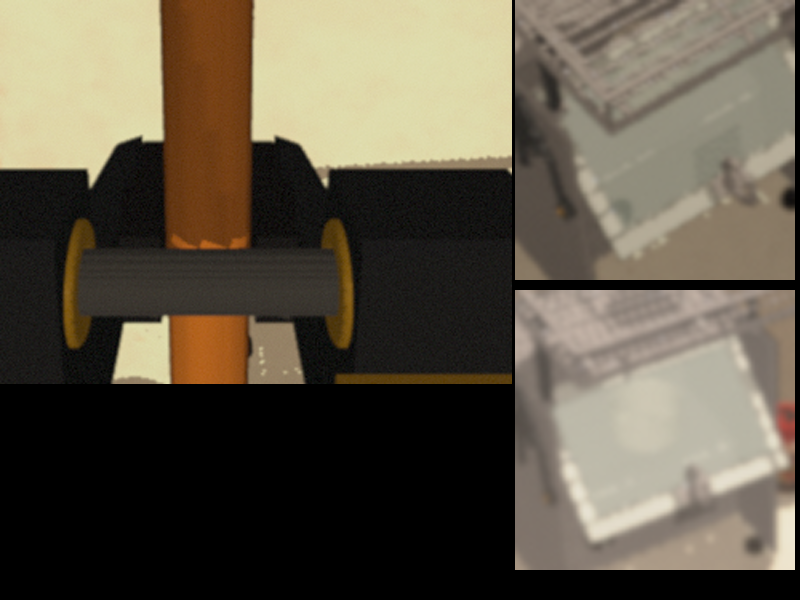

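```bash
cat > t6.py <<'E'
from fit import *
s=r.get_state();T=R.from_quat(s["eef_rot"]);p=s["tool_pos"]
W=lambda X:p+T.apply(X)
B=W([-.130,.043,.045]);K=W([-.130,0,.045]);F=W([-.055,0,.033])
for n in("top","side"):
    r.snapshot(n);m=r.silhouettes(n,"hook_pole")
    print(n,"pred ball,bend,front",proj(n,[B,K,F]).round(1).tolist())
    for q in m[:2]:
        yx=np.argwhere(q["pixels"]);x,y=yx[:,1],yx[:,0];print(q["confidence"],len(yx),"left",x.min(),y[x==x.min()].mean(),"right",x.max(),y[x==x.max()].mean(),"top",y.min(),x[y==y.min()].mean(),"bot",y.max())
        x0,y0=x.min()-2,y.min()-2
        if len(yx)<900:
            for row in q["pixels"][y0:y0+26,x0:x0+60]: print("".join("#" if a else "." for a in row))
E
python3 t6.py
```

```text
top pred ball,bend,front [[322.2, 233.6], [334.8, 227.0], [350.3, 246.6]]
side pred ball,bend,front [[310.7, 250.1], [322.2, 246.2], [333.5, 262.1]]
0.69 2576 left 224 215.5 right 305 237.5 top 204 290.0 bot 259
0.61 174 left 313 247.5 right 350 287.5 top 245 319.0 bot 292
............................................................
............................................................
.....#######................................................
...##########...............................................
..###########...............................................
..############..............................................
...........###..............................................
............###.............................................
.............###............................................
..............###...........................................
..............###...........................................
...............###..........................................
...............####.........................................
................###.........................................
................####........................................
.................###........................................
............................................................
............................................................
............................................................
............................................................
............................................................
............................................................
............................................................
............................................................
............................................................
............................................................
```

```bash
cat > t7.py <<'E'
from fit import *
over["wrist"]=np.load("wcal2.npy",allow_pickle=True).item()
W=[("wrist",lambda th:(-.075,-.112,0),(262.6,226.9)),("wrist",lambda th:(-.075,.112,0),(422.6,191.7)),
("wrist",lambda th:fl(th,.150,.004,-.108),(248.4,291.6)),("wrist",lambda th:fl(th,.150,.004,.108),(447.7,263.9)),("wrist",lambda th:fl(th,.14,.032,0),(337.3,288.8))]
T=[("top",lambda th:(-.075,.118,0),(250.3,276)),
("top",lambda th:fl(th,.150,0,.108),(255.7,252)),("top",lambda th:fl(th,.150,0,-.108),(317.3,219.2)),
("top",lambda th:(-.17,.13,.386),(250.8,216.9)),("top",lambda th:fl(th,.14,.032,0),(288.6,231.5))]
S=[("side",lambda th:fl(th,.150,0,.108),(252,261.4)),("side",lambda th:fl(th,.150,0,-.108),(306.6,240)),("side",lambda th:fl(th,.0,0,-.108),(293.7,204.3)),("side",lambda th:fl(th,.14,.032,0),(280,245.7))]
def fit(obs):
    def f(v): return np.concatenate([proj(c,cab(v,g(v[3])))[0]-uv for c,g,uv in obs])
    s=least_squares(f,[.8,.1,.1,.9],loss="soft_l1");v=s.x;print(v.round(4),round(s.cost,2),"eye",cab(v,fl(v[3],.14,.032,0)).round(4));print(s.fun.reshape(-1,2).round(1).tolist());return v
fit(T+S);v=fit(T+S+W);np.save("cab.npy",v)
# triangulate eye top+side(+wrist)
e=[ray("top",(288.6,231.5)),ray("side",(280,245.7)),ray("wrist",(337.3,288.8))]
for L in(e[:2],e):
    A=sum(np.eye(3)-np.outer(d,d) for o,d in L);b=sum((np.eye(3)-np.outer(d,d))@o for o,d in L);X=np.linalg.solve(A,b);print("tri",X.round(4),proj("top",X).round(1),proj("side",X).round(1),proj("wrist",X).round(1))
E
python3 t7.py
```

```text
[0.7662 0.1156 0.3634 0.8067] 10.99 eye [[0.6511 0.0718 0.1882]]
[[-0.0, 1.7], [-1.8, 0.2], [-0.0, -1.9], [-0.3, 0.4], [0.1, -0.4], [-0.6, -0.3], [2.5, 0.4], [0.1, -4.5], [2.7, 0.6]]
[0.7678 0.12   0.3682 0.7969] 36.29 eye [[0.6535 0.0759 0.187 ]]
[[-1.4, 1.6], [-3.4, 0.1], [-1.8, -2.2], [-1.8, 0.3], [-1.5, -0.5], [-1.9, -0.4], [1.0, 0.2], [-1.3, -4.8], [1.4, 0.5], [0.2, -7.2], [-5.0, -0.4], [-3.5, 0.0], [-5.1, -2.8], [1.7, 1.1]]
tri [0.6329 0.0784 0.2085] [[287.4 232. ]] [[281.1 245.3]] [[347.  294.8]]
tri [0.6516 0.0755 0.1883] [[287.4 231.2]] [[281.6 246.2]] [[339.  289.8]]
```

```bash
cat > t8.py <<'E'
from fit import *
import sys
v=np.load("cab.npy");v=np.array([.767,.1165,.365,.82]);v[:2]+=np.array([.652,.0745])-cab(v,fl(.82,.14,.032,0))[0,:2];np.save("cab.npy",v)
H=np.array([-.134,.018,.045])
s=r.get_state();Q=R.from_quat(s["eef_rot"]);z=Q.as_matrix()[:,2];y=Q.as_matrix()[:,1]
print(v.round(4),"tilt",np.degrees(np.arccos(-z[2])),"yaw",np.degrees(np.arctan2(-y[0],y[1])),"roll",y[2])
eye=fl(v[3],.14,.032,0);c,sn=np.cos(v[2]),np.sin(v[2])
d=s["tool_pos"]+Q.apply(H)-cab(v,eye)[0];print("hook-eye cab",np.round([c*d[0]+sn*d[1],-sn*d[0]+c*d[1],d[2]],4))
t=tool(20,np.degrees(v[2]))
plan([(cab(v,eye+[0,-.06,0])[0]-t.apply(H),t,8)])
E
python3 t8.py
```

```text
[0.768  0.1188 0.365  0.82  ] tilt 16.12413263777589 yaw 19.373612347156264 roll 0.008877462700803633
hook-eye cab [-0.0619 -0.0973  0.0006]
[[-0.007,0.0044,0.0034],[-0.007,0.0043,0.0034],[-0.007,0.0044,0.0035],[-0.0069,0.0043,0.0035],[-0.007,0.0043,0.0036],[-0.0069,0.0043,0.0037],[-0.0069,0.0042,0.0037],[-0.0069,0.0042,0.0037]]
[[0.0,-0.5,-0.2],[0.0,-0.5,-0.2],[0.0,-0.5,-0.2],[0.0,-0.4,-0.2],[0.0,-0.5,-0.2],[0.0,-0.5,-0.2],[0.0,-0.5,-0.2],[0.0,-0.5,-0.2]]
8 end [ 0.5478 -0.0488  0.1864] err 0.0006
```

Call:
play_rows:
  translation:
    - [-0.007, 0.004, 0.0035]
    - [-0.007, 0.0045, 0.0035]
    - [-0.007, 0.0045, 0.0035]
    - [-0.007, 0.0045, 0.0035]
    - [-0.007, 0.0045, 0.0035]
    - [-0.007, 0.004, 0.0035]
    - [-0.007, 0.004, 0.0035]
    - [-0.007, 0.004, 0.004]
    - [0, 0, 0]
    - [0, 0, 0]
  delta_rot:
    - [0, -0.5, -0.2]
    - [0, -0.5, -0.2]
    - [0, -0.5, -0.2]
    - [0, -0.5, -0.2]
    - [0, -0.5, -0.2]
    - [0, -0.5, -0.2]
    - [0, -0.5, -0.2]
    - [0, -0.5, -0.2]
    - [0, 0, 0]
    - [0, 0, 0]
  grip: [-1, -1, -1, -1, -1, -1, -1, -1, -1, -1]

```text
clock: 12.28
tool_pos: [0.5481, -0.0492, 0.1864]
eef_rot: [-0.178, 0.968, 0.032, 0.172]
contact_force: [0.1, 0.3, -1.2]
opening: 0.195
finger_force: 45.0
```

```bash
cat > chk.py <<'E'
from fit import *
v=np.load("cab.npy");H=np.array([-.134,.018,.045])
s=r.get_state();Q=R.from_quat(s["eef_rot"]);z=Q.as_matrix()[:,2];y=Q.as_matrix()[:,1]
print(s["clock"],"tcp",s["tool_pos"].round(4),"tilt",np.degrees(np.arccos(-z[2])).round(2),"yaw",np.degrees(np.arctan2(-y[0],y[1])).round(2),"roll",y[2].round(3),"q",s["q"].round(2),"F",s["contact_force"].round(1))
eye=fl(v[3],.14,.032,0);c,sn=np.cos(v[2]),np.sin(v[2])
hk=s["tool_pos"]+Q.apply(H);d=hk-np.r_[v[:2],0];hc=np.array([c*d[0]+sn*d[1],-sn*d[0]+c*d[1],d[2]])
print("hook cab",hc.round(4),"hook-eye0",(hc-eye).round(4))
# flap angle if hook at eye centre
rel=np.array([hc[0],hc[2]-.262]);a=np.arctan2(-rel[0],-rel[1])-np.arctan2(.032,.14);print("theta from hook",a.round(3),"rad",np.hypot(*rel).round(4),"(0.1436)")
E
cat > t9.py <<'E'
from chk import *
for n in("top","side"):
    im=r.snapshot(n);cv2.imwrite(f"pics/{n}9.png",im);m=r.silhouettes(n,"hook_pole")
    print(n,"pred hook",proj(n,hk).round(1),"eye",proj(n,cab(v,eye)).round(1),"ball/bend",proj(n,s["tool_pos"]+Q.apply([[-.134,.038,.045],[-.134,0,.045]])).round(1).tolist())
    for q in m[:2]:
        yx=np.argwhere(q["pixels"]);x,y=yx[:,1],yx[:,0]
        if len(yx)<700:
            x0,y0=x.min(),y.min();print(x0,y0)
            for row in q["pixels"][y0:y0+14,x0:x0+40]: print("".join("#" if a else "." for a in row))
E
python3 t9.py
```

```text
12.275 tcp [ 0.5481 -0.0492  0.1864] tilt 20.09 yaw 20.88 roll 0.0 q [ 0.37  0.77 -0.47  2.12  1.7   0.18  0.33] F [ 0.1  0.3 -1.2]
hook cab [-0.1241 -0.0606  0.1902] hook-eye0 [ 0.0001 -0.0606  0.0003]
theta from hook 0.821 rad 0.1434 (0.1436)
top pred hook [[305.4 220.8]] eye [[287.6 230.7]] ball/bend [[299.6, 224.0], [310.7, 218.0]]
300 218
..........##............................
........######..........................
......#########.........................
....############........................
..######....####........................
.#####......#####.......................
#####........#####......................
.##...........####......................
..............#####.....................
...............#####....................
...............#####....................
................#####...................
.................####...................
.................#####..................
side pred hook [[298.  239.9]] eye [[281.8 245.8]] ball/bend [[292.7, 241.8], [302.8, 238.2]]
238 244
#.......................................
##...................................
[... 377 characters left out ...]
....................................
........................................
........................................
305 242
#.......................................
##......................................
##......................................
.##.....................................
..#.....................................
........................................
........................................
........................................
........................................
........................................
........................................
........................................
........................................
........................................
```

Call:
play_rows:
  translation:
    - [0, 0.01, 0]
    - [0, 0.01, 0]
    - [0, 0.01, 0]
    - [0, 0.01, 0]
    - [0, 0, 0]
  delta_rot:
    - [0, 0, 0]
    - [0, 0, 0]
    - [0, 0, 0]
    - [0, 0, 0]
    - [0, 0, 0]
  grip: [-1, -1, -1, -1, -1]

```text
clock: 13.1
tool_pos: [0.5337, -0.0111, 0.1865]
eef_rot: [-0.179, 0.968, 0.032, 0.172]
contact_force: [-0.6, 0.5, -2.1]
opening: 0.198
finger_force: 45.0
```

```bash
cat > t10.py <<'E'
from chk import *
print("moment",s["moment"])
out=[]
for n in("top","side"):
    im=r.snapshot(n);e=proj(n,cab(v,eye))[0];x0,y0=(e-[22,25]).astype(int)
    cr=cv2.resize(im[y0:y0+50,x0:x0+44],None,fx=9,fy=9,interpolation=cv2.INTER_CUBIC);out.append(cr);print(n,x0,y0,"eye",e.round(1),"hook",proj(n,hk).round(1))
cv2.imwrite("pics/c10.png",np.hstack(out))
E
python3 t10.py
```

```text
13.1 tcp [ 0.5337 -0.0111  0.1865] tilt 20.12 yaw 20.97 roll 0.001 q [ 0.37  0.78 -0.61  2.18  1.8   0.3   0.16] F [-0.6  0.5 -2.1]
hook cab [-0.1239 -0.0196  0.1904] hook-eye0 [ 0.0003 -0.0196  0.0005]
theta from hook 0.822 rad 0.1431 (0.1436)
moment [-0.1238309   0.41119782  0.00462714]
top 265 205 eye [287.6 230.7] hook [[293.4 227.3]]
side 259 220 eye [281.8 245.8] hook [[287.1 243.7]]
```

View pics/c10.png

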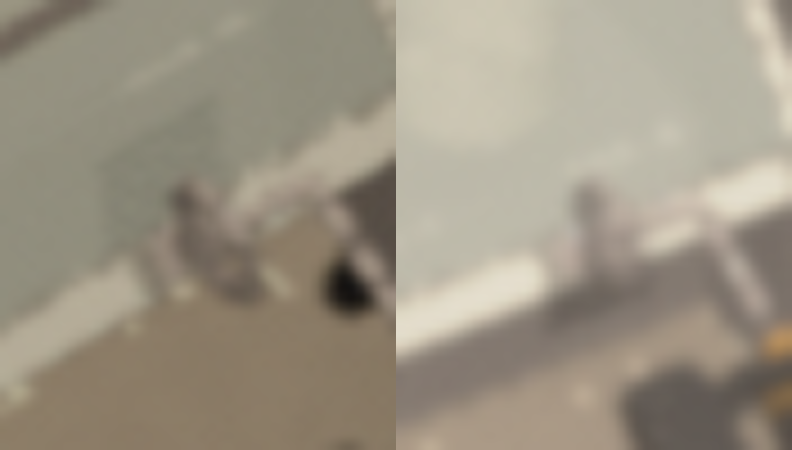

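Call:
play_rows:
  translation:
    - [0.003, 0, 0.001]
    - [0, 0.006, 0]
    - [0, 0.007, 0]
    - [0, 0.006, 0]
    - [0, 0, 0]
    - [0, 0, 0]
  delta_rot:
    - [0, 0, 0]
    - [0, 0, 0]
    - [0, 0, 0]
    - [0, 0, 0]
    - [0, 0, 0]
    - [0, 0, 0]
  grip: [-1, -1, -1, -1, -1, -1]

```text
clock: 13.95
tool_pos: [0.525, 0.0051, 0.1845]
eef_rot: [-0.179, 0.968, 0.032, 0.172]
contact_force: [0.5, 1.3, -0.4]
opening: 0.202
finger_force: 45.0
```

```bash
python3 - <<'E'
from chk import *
print(s["moment"])
n="side"
m=r.snapshot("side") is None or r.silhouettes(n,"hook_pole")
print("pred ball/bend",proj(n,s["tool_pos"]+Q.apply([[-.134,.038,.045],[-.134,0,.045]])).round(1).tolist())
for q in m[:2]:
    yx=np.argwhere(q["pixels"]);print(len(yx),yx.min(0),yx.max(0))
E
```

```text
13.95 tcp [0.525  0.0051 0.1845] tilt 20.12 yaw 20.89 roll 0.0 q [ 0.36  0.79 -0.66  2.2   1.85  0.36  0.08] F [ 0.5  1.3 -0.4]
hook cab [-0.1263 -0.0015  0.1884] hook-eye0 [-0.0021 -0.0015 -0.0015]
theta from hook 0.818 rad 0.1462 (0.1436)
[-0.14966956  0.41538783 -0.00255539]
pred ball/bend [[277.1, 248.3], [287.4, 244.6]]
141 [245 277] [292 315]
```

```bash
cat > arc.py <<'E'
from chk import *
def arc(ths,tilts,dx=0,dz=0):
    off=0
    segs=[]
    for a,t in zip(ths,tilts):
        q=tool(t,np.degrees(v[2]));segs.append((cab(v,fl(a,.14,.032,0)+[dx,-.0015,dz])[0]-q.apply(H),q,1))
    plan(segs)
E
python3 - <<'E'
from arc import *
arc(np.linspace(.82,2.08,18)[1:],[20]*17)
E
```

```text
14.05 tcp [0.525  0.005  0.1845] tilt 20.12 yaw 20.87 roll 0.0 q [ 0.36  0.79 -0.66  2.2   1.85  0.36  0.08] F [-0.7  0.1 -0.9]
hook cab [-0.1263 -0.0017  0.1884] hook-eye0 [-0.0021 -0.0017 -0.0015]
theta from hook 0.818 rad 0.1462 (0.1436)
[[-0.0011,0.0001,-0.0115],[0.0006,0.0,-0.0106],[0.0,0.0,-0.0107],[-0.0009,0.0,-0.0106],[-0.0017,0.0,-0.0105],[-0.0024,0.0,-0.0104],[-0.0032,0.0,-0.0101],[-0.004,0.0,-0.0099],[-0.0046,0.0,-0.0096],[-0.0054,0.0,-0.0092],[-0.006,0.0,-0.0087],[-0.0067,0.0,-0.0083],[-0.0072,0.0,-0.0078],[-0.0078,0.0,-0.0073],[-0.0083,0.0,-0.0066],[-0.0088,0.0,-0.006],[-0.0092,0.0,-0.0053]]
[[0.0,0.1,0.0],[0.0,0.0,0.0],[0.0,0.0,0.0],[0.0,0.0,0.0],[0.0,0.0,0.0],[0.0,0.0,0.0],[0.0,0.0,0.0],[0.0,0.0,0.0],[0.0,0.0,0.0],[0.0,0.0,0.0],[0.0,0.0,0.0],[0.0,0.0,0.0],[0.0,0.0,0.0],[0.0,0.0,0.0],[0.0,0.0,0.0],[0.0,0.0,0.0],[0.0,0.0,0.0]]
17 end [0.5433 0.0121 0.3546] err 0.0008
```

Call:
play_rows:
  translation:
    - [-0.001, 0, -0.011]
    - [0.0005, 0, -0.0105]
    - [0, 0, -0.0105]
    - [-0.001, 0, -0.0105]
    - [-0.0015, 0, -0.0105]
    - [0, 0, 0]
  delta_rot:
    - [0, 0, 0]
    - [0, 0, 0]
    - [0, 0, 0]
    - [0, 0, 0]
    - [0, 0, 0]
    - [0, 0, 0]
  grip: [-1, -1, -1, -1, -1, -1]

```text
clock: 14.8
tool_pos: [0.5107, -0.0006, 0.2358]
eef_rot: [-0.178, 0.968, 0.031, 0.172]
contact_force: [0.7, -0.3, -1.5]
opening: 0.202
finger_force: 45.0
```

```bash
cat > t11.py <<'E'
from chk import *
print(s["moment"],s["opening"])
for n in("top","side"):
    r.snapshot(n);m=r.silhouettes(n,"flap")
    for th in(.82,1.0,1.2,1.4,1.6,1.9,2.05): pass
    for q in m[:1]:
        p=q["pixels"];best=[]
        for th in np.arange(-.05,2.15,.05):
            w=proj(n,cab(v,[fl(th,a,0,b) for a,b in((0,-.108),(.15,-.108),(.15,.108),(0,.108))]))
            k=np.zeros(p.shape,np.uint8);cv2.fillPoly(k,[w.round().astype(int)],1);best.append(((k.astype(bool)&p).sum()/(k.astype(bool)|p).sum(),round(th,2)))
        print(n,len(np.argwhere(p)),"flap theta IoU",sorted(best)[::-1][:3])
    for d in r.look_for(n,"pawl")[:2]:
        e=np.array(d["point"])-np.r_[v[:2],0];print("pawl",d["confidence"],np.round([c*e[0]+sn*e[1],-sn*e[0]+c*e[1],e[2]],3))
E
python3 t11.py; sed -n 1,17p /dev/null; python3 -c "
from arc import *
a=np.linspace(.82,2.08,18);arc(a[a>=float('%.2f'%(chk_th if 0 else 1.25))],[20]*20)" 2>&1 | tail -4
```

```text
14.8 tcp [ 0.5107 -0.0006  0.2358] tilt 20.16 yaw 20.86 roll -0.001 q [ 0.3   0.64 -0.52  2.21  1.55  0.2   0.35] F [ 0.7 -0.3 -1.5]
hook cab [-0.1417 -0.0018  0.2398] hook-eye0 [-0.0175 -0.0018  0.0499]
theta from hook 1.19 rad 0.1434 (0.1436)
[-0.08639861  0.39434621 -0.0589747 ] 0.20215284779948514
top 3253 flap theta IoU [(np.float64(0.6828820559889858), np.float64(0.95)), (np.float64(0.680939226519337), np.float64(1.05)), (np.float64(0.6787351054078826), np.float64(1.0))]
pawl 0.6 [-0.073  0.126  0.229]
side 53 flap theta IoU [(np.float64(0.02469758064516129), np.float64(-0.05)), (np.float64(0.021297192642787996), np.float64(0.0)), (np.float64(0.0160786065207682), np.float64(0.1))]
pawl 0.68 [-0.43  -0.223  0.011]
pawl 0.47 [-0.075  0.13   0.233]
theta from hook 1.184 rad 0.1436 (0.1436)
[[-0.0028,-0.0001,-0.0116],[-0.0031,0.0,-0.0101],[-0.004,0.0,-0.0099],[-0.0046,0.0,-0.0096],[-0.0054,0.0,-0.0092],[-0.006,0.0,-0.0088],[-0.0067,0.0,-0.0083],[-0.0072,0.0,-0.0078],[-0.0078,0.0001,-0.0072],[-0.0083,0.0,-0.0066],[-0.0088,0.0,-0.006],[-0.0092,0.0,-0.0054]]
[[0.0,0.1,0.0],[0.0,0.0,0.0],[0.0,0.0,0.0],[0.0,0.0,0.0],[0.0,0.0,0.0],[0.0,0.0,0.0],[0.0,0.0,0.0],[0.0,0.0,0.0],[0.0,0.0,0.0],[0.0,0.0,0.0],[0.0,0.0,0.0],[0.0,0.0,0.0]]
12 end [0.5433 0.0121 0.3547] err 0.0009
```

```bash
python3 - <<'E'
from chk import *
im=r.snapshot("top");a=cv2.imread("pics/top9.png");g=lambda x:cv2.cvtColor(x,cv2.COLOR_BGR2GRAY)
A=g(a);B=g(im)
for y,av in((.09,.145),(.06,.145),(-.06,.145)):
    p0=proj("top",cab(v,fl(.82,av,.004,y)))[0].round().astype(int);t=A[p0[1]-8:p0[1]+9,p0[0]-8:p0[0]+9]
    res=[]
    for th in np.arange(.7,1.5,.02):
        w=proj("top",cab(v,fl(th,av,.004,y)))[0].round().astype(int)
        k=B[w[1]-8:w[1]+9,w[0]-8:w[0]+9];res.append((cv2.matchTemplate(k,t,cv2.TM_CCOEFF_NORMED)[0,0].round(2),th.round(2),w.tolist()))
    print(y,sorted(res)[::-1][:3],p0)
E
```

```text
15.1 tcp [ 5.105e-01 -3.000e-04  2.350e-01] tilt 20.1 yaw 20.89 roll 0.001 q [ 0.3   0.64 -0.52  2.21  1.55  0.2   0.35] F [ 0.1 -0.7  0.5]
hook cab [-0.1417 -0.0014  0.2388] hook-eye0 [-0.0175 -0.0014  0.0489]
theta from hook 1.184 rad 0.1436 (0.1436)
0.09 [(np.float32(0.81), np.float64(1.12), [261, 245]), (np.float32(0.81), np.float64(1.1), [261, 245]), (np.float32(0.81), np.float64(1.08), [261, 245])] [258 247]
0.06 [(np.float32(0.92), np.float64(1.22), [271, 238]), (np.float32(0.92), np.float64(1.2), [271, 238]), (np.float32(0.92), np.float64(0.7), [265, 242])] [267 242]
-0.06 [(np.float32(0.87), np.float64(0.86), [303, 223]), (np.float32(0.87), np.float64(0.84), [303, 223]), (np.float32(0.86), np.float64(0.82), [302, 223])] [302 223]
```

Call:
play_rows:
  translation:
    - [-0.003, 0, -0.0115]
    - [-0.003, 0, -0.01]
    - [-0.004, 0, -0.01]
    - [-0.0045, 0, -0.0095]
    - [-0.0055, 0, -0.009]
    - [-0.006, 0, -0.009]
    - [-0.0065, 0, -0.0085]
    - [-0.007, 0, -0.008]
    - [-0.008, 0, -0.007]
    - [-0.0085, 0, -0.0065]
    - [-0.009, 0, -0.006]
    - [-0.009, 0, -0.0055]
    - [0, 0, 0]
  delta_rot:
    - [0, 0, 0]
    - [0, 0, 0]
    - [0, 0, 0]
    - [0, 0, 0]
    - [0, 0, 0]
    - [0, 0, 0]
    - [0, 0, 0]
    - [0, 0, 0]
    - [0, 0, 0]
    - [0, 0, 0]
    - [0, 0, 0]
    - [0, 0, 0]
    - [0, 0, 0]
  grip: [-1, -1, -1, -1, -1, -1, -1, -1, -1, -1, -1, -1, -1]

```text
clock: 16.77
tool_pos: [0.5446, 0.0127, 0.3564]
eef_rot: [-0.178, 0.968, 0.032, 0.173]
contact_force: [-0.9, 0.4, -2.2]
opening: 0.199
finger_force: 45.0
```

```bash
cat > t12.py <<'E'
from chk import *
print(s["moment"],s["opening"])
out=[]
for n in("top","side"):
    im=r.snapshot(n);cv2.imwrite(f"pics/{n}12.png",im);x0,y0=(215,150) if n=="top" else (210,165)
    out.append(cv2.resize(im[y0:y0+110,x0:x0+100],None,fx=4,fy=4,interpolation=cv2.INTER_CUBIC))
    for d in r.look_for(n,"pawl")[:2]:
        e=np.array(d["point"])-np.r_[v[:2],0];print(n,"pawl",d["confidence"],np.round([c*e[0]+sn*e[1],-sn*e[0]+c*e[1],e[2]],3))
    print(n,"pawl tip in/clear",proj(n,cab(v,[(-.04,.124,.261),(-.103,.124,.254),(-.064,.124,.192)])).round(1).tolist(),"hook",proj(n,hk).round(1),(proj(n,hk)-[x0,y0])*4)
cv2.imwrite("pics/c12.png",np.hstack(out))
E
python3 t12.py
```

```text
16.775 tcp [0.5446 0.0127 0.3564] tilt 20.32 yaw 20.89 roll 0.001 q [ 0.55  0.55 -0.94  1.97  0.78  0.58  1.09] F [-0.9  0.4 -2.2]
hook cab [-0.1053 -0.0014  0.3607] hook-eye0 [ 0.0189 -0.0014  0.1708]
theta from hook 2.099 rad 0.1443 (0.1436)
[-0.10292339  0.46196717  0.05032258] 0.199000988010385
top pawl tip in/clear [[230.7, 215.6], [243.0, 232.1], [238.2, 237.0]] hook [[280.7 184.9]] [[262.63941395 139.65903969]]
side pawl tip in/clear [[234.6, 226.3], [242.7, 239.0], [239.6, 246.8]] hook [[277.6 200.2]] [[270.56103075 140.91055813]]
```

View pics/c12.png

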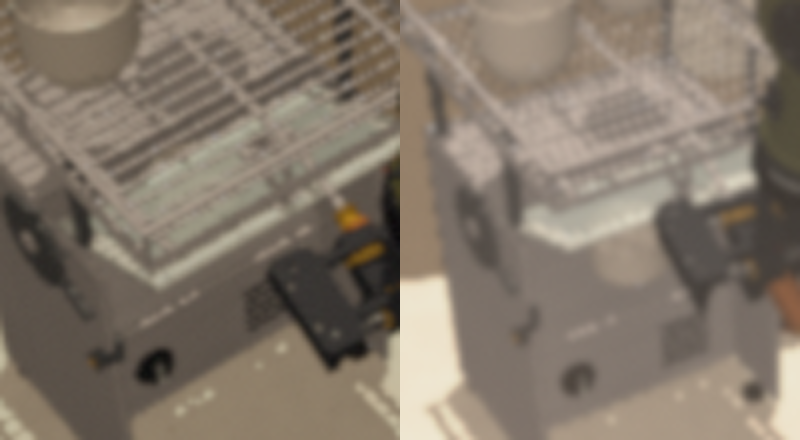

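```bash
python3 -c "
from arc import *
arc(np.linspace(2.1,1.1,21)[1:],np.linspace(20.3,22,20))"
```

```text
16.975 tcp [0.5433 0.0121 0.3551] tilt 20.14 yaw 20.89 roll 0.0 q [ 0.55  0.55 -0.94  1.98  0.78  0.58  1.09] F [-1.  -0.8 -1. ]
hook cab [-0.1067 -0.0016  0.359 ] hook-eye0 [ 0.0175 -0.0016  0.1692]
theta from hook 2.084 rad 0.1442 (0.1436)
[[0.0041,0.0,0.0033],[0.0063,0.0,0.0039],[0.006,0.0,0.0041],[0.0059,0.0,0.0045],[0.0056,0.0,0.0047],[0.0054,0.0,0.005],[0.0052,0.0,0.0053],[0.0049,0.0,0.0055],[0.0047,0.0,0.0057],[0.0044,0.0,0.006],[0.0041,0.0,0.0061],[0.0038,0.0,0.0063],[0.0035,0.0,0.0066],[0.0032,0.0,0.0066],[0.0029,0.0,0.0068],[0.0026,0.0,0.007],[0.0022,0.0,0.007],[0.0019,0.0,0.0072],[0.0016,0.0,0.0072],[0.0012,0.0,0.0073]]
[[0.0,-0.2,0.0],[0.0,-0.1,0.0],[0.0,0.0,0.0],[0.0,-0.1,0.0],[0.0,-0.1,0.0],[0.0,-0.1,0.0],[0.0,-0.1,0.0],[0.0,-0.1,0.0],[0.0,-0.1,0.0],[0.0,-0.1,0.0],[0.0,-0.1,0.0],[0.0,0.0,0.0],[0.0,-0.1,0.0],[0.0,-0.1,0.0],[0.0,-0.1,0.0],[0.0,-0.1,0.0],[0.0,-0.1,0.0],[0.0,-0.1,0.0],[0.0,-0.1,0.0],[0.0,-0.1,0.0]]
20 end [0.513  0.0006 0.2186] err 0.0009
```

Call:
play_rows:
  translation:
    - [0.004, 0, 0.0035]
    - [0.0065, 0, 0.004]
    - [0.006, 0, 0.004]
    - [0.006, 0, 0.0045]
    - [0.0055, 0, 0.0045]
    - [0.0055, 0, 0.005]
    - [0.005, 0, 0.0055]
    - [0.005, 0, 0.0055]
    - [0.0045, 0, 0.0055]
    - [0.0045, 0, 0.006]
    - [0.004, 0, 0.006]
    - [0.004, 0, 0.0065]
    - [0.0035, 0, 0.0065]
    - [0.003, 0, 0.0065]
    - [0.003, 0, 0.007]
    - [0.0025, 0, 0.007]
    - [0.002, 0, 0.007]
    - [0.002, 0, 0.007]
    - [0.0015, 0, 0.007]
    - [0.001, 0, 0.0075]
  delta_rot:
    - [0, -0.1, 0]
    - [0, -0.1, 0]
    - [0, -0.1, 0]
    - [0, -0.1, 0]
    - [0, -0.1, 0]
    - [0, -0.1, 0]
    - [0, -0.1, 0]
    - [0, -0.1, 0]
    - [0, -0.1, 0]
    - [0, -0.1, 0]
    - [0, -0.1, 0]
    - [0, -0.1, 0]
    - [0, -0.1, 0]
    - [0, -0.1, 0]
    - [0, -0.1, 0]
    - [0, -0.1, 0]
    - [0, -0.1, 0]
    - [0, -0.1, 0]
    - [0, -0.1, 0]
    - [0, -0.1, 0]
  grip: [-1, -1, -1, -1, -1, -1, -1, -1, -1, -1, -1, -1, -1, -1, -1, -1, -1, -1, -1, -1]

```text
clock: 19.48
tool_pos: [0.5133, 0.001, 0.2185]
eef_rot: [-0.178, 0.965, 0.035, 0.189]
contact_force: [0.9, -0.5, -1.5]
opening: 0.195
finger_force: 45.0
```

```bash
python3 -c "
from arc import *
print(s['moment'],s['opening'])
arc(np.linspace(1.1,.25,18)[1:],np.linspace(22,24.5,17))"
```

```text
19.475 tcp [0.5133 0.001  0.2185] tilt 22.12 yaw 20.92 roll 0.001 q [ 0.35  0.7  -0.6   2.24  1.91  0.28  0.01] F [ 0.9 -0.5 -1.5]
hook cab [-0.1389 -0.0012  0.2272] hook-eye0 [-0.0147 -0.0012  0.0374]
theta from hook 1.101 rad 0.1432 (0.1436)
[-0.12185409  0.436104    0.0218137 ] 0.19471521358005395
[[0.0012,-0.0003,0.0069],[0.0006,0.0,0.0075],[0.0002,0.0,0.0076],[-0.0001,0.0,0.0075],[-0.0005,0.0,0.0075],[-0.0007,0.0,0.0075],[-0.0012,0.0,0.0075],[-0.0014,0.0,0.0073],[-0.0018,0.0,0.0073],[-0.0021,0.0,0.0072],[-0.0024,0.0,0.0071],[-0.0028,0.0,0.0069],[-0.003,0.0001,0.0069],[-0.0034,0.0,0.0066],[-0.0036,0.0,0.0065],[-0.0039,0.0,0.0063],[-0.0042,0.0,0.0061]]
[[0.1,0.1,0.0],[0.0,-0.1,0.0],[0.0,-0.2,0.0],[0.0,-0.2,0.0],[0.0,-0.1,0.0],[0.0,-0.2,0.0],[0.0,-0.1,0.0],[0.0,-0.2,0.0],[0.0,-0.1,0.0],[0.0,-0.2,0.0],[0.0,-0.1,0.0],[0.0,-0.2,0.0],[0.0,-0.2,0.0],[0.0,-0.1,0.0],[0.0,-0.2,0.0],[0.0,-0.1,0.0],[0.0,-0.2,0.0]]
17 end [0.5823 0.027  0.1196] err 0.0009
```

Call:
play_rows:
  translation:
    - [0.001, 0, 0.007]
    - [0.0005, 0, 0.0075]
    - [0, 0, 0.0075]
    - [0, 0, 0.0075]
    - [-0.0005, 0, 0.0075]
    - [-0.0005, 0, 0.0075]
    - [-0.001, 0, 0.0075]
    - [-0.0015, 0, 0.0075]
    - [-0.002, 0, 0.0075]
    - [-0.002, 0, 0.007]
    - [-0.0025, 0, 0.007]
    - [-0.003, 0, 0.007]
    - [-0.003, 0, 0.007]
    - [-0.0035, 0, 0.0065]
    - [-0.0035, 0, 0.0065]
    - [-0.004, 0, 0.0065]
    - [-0.004, 0, 0.006]
  delta_rot:
    - [0, 0, 0]
    - [0, -0.1, 0]
    - [0, -0.2, 0]
    - [0, -0.2, 0]
    - [0, -0.1, 0]
    - [0, -0.2, 0]
    - [0, -0.1, 0]
    - [0, -0.2, 0]
    - [0, -0.1, 0]
    - [0, -0.2, 0]
    - [0, -0.1, 0]
    - [0, -0.2, 0]
    - [0, -0.2, 0]
    - [0, -0.1, 0]
    - [0, -0.2, 0]
    - [0, -0.1, 0]
    - [0, -0.2, 0]
  grip: [-1, -1, -1, -1, -1, -1, -1, -1, -1, -1, -1, -1, -1, -1, -1, -1, -1]

```text
clock: 21.6
tool_pos: [0.5832, 0.0275, 0.1198]
eef_rot: [-0.177, 0.961, 0.039, 0.21]
contact_force: [0.3, 0.3, -0.9]
opening: 0.197
finger_force: 45.0
```

```bash
python3 -c "
from arc import *
print(s['moment'],s['opening'])
arc(np.linspace(.25,-.1,8)[1:],np.linspace(24.5,25,7))"
```

```text
21.6 tcp [0.5832 0.0275 0.1198] tilt 24.64 yaw 20.9 roll 0.0 q [ 0.35  0.99 -0.72  2.11  2.12  0.5  -0.12] F [ 0.3  0.3 -0.9]
hook cab [-0.0646 -0.0014  0.1348] hook-eye0 [ 0.0596 -0.0014 -0.0551]
theta from hook 0.245 rad 0.1427 (0.1436)
[-0.05885973  0.419569    0.11259806] 0.19715778556392838
[[-0.0036,-0.0002,0.0052],[-0.0047,0.0,0.0055],[-0.0051,0.0,0.0052],[-0.0053,0.0,0.005],[-0.0055,0.0,0.0047],[-0.0057,0.0,0.0045],[-0.0059,0.0,0.0041]]
[[0.0,0.1,0.0],[0.0,0.0,0.0],[0.0,-0.1,0.0],[0.0,-0.1,0.0],[0.0,-0.1,0.0],[0.0,-0.1,0.0],[0.0,-0.1,0.0]]
7 end [0.627  0.0441 0.1037] err 0.0007
```

Call:
play_rows:
  translation:
    - [-0.0035, 0, 0.005]
    - [-0.0045, 0, 0.0055]
    - [-0.005, 0, 0.005]
    - [-0.0055, 0, 0.005]
    - [-0.0055, 0, 0.0045]
    - [-0.0055, 0, 0.0045]
    - [-0.006, 0, 0.004]
    - [0, 0, 0]
    - [0, 0, 0]
  delta_rot:
    - [0, 0, 0]
    - [0, 0, 0]
    - [0, 0, 0]
    - [0, -0.1, 0]
    - [0, -0.1, 0]
    - [0, -0.1, 0]
    - [0, -0.1, 0]
    - [0, 0, 0]
    - [0, 0, 0]
  grip: [-1, -1, -1, -1, -1, -1, -1, -1, -1]

```text
clock: 22.72
tool_pos: [0.6247, 0.0432, 0.1035]
eef_rot: [-0.177, 0.96, 0.039, 0.211]
contact_force: [-5.7, -2.2, -0.8]
opening: 0.198
finger_force: 45.0
```

```bash
python3 t11.py
```

```text
22.725 tcp [0.6247 0.0432 0.1035] tilt 24.84 yaw 20.9 roll 0.0 q [ 0.29  1.02 -0.65  1.99  2.06  0.44 -0.05] F [-5.7 -2.2 -0.8]
hook cab [-0.0203 -0.0015  0.119 ] hook-eye0 [ 0.1039 -0.0015 -0.0709]
theta from hook -0.084 rad 0.1444 (0.1436)
[-0.37618826  1.07302768  0.23207582] 0.19805347143470528
top 1413 flap theta IoU [(np.float64(0.40170333569907735), np.float64(0.05)), (np.float64(0.38973799126637554), np.float64(0.0)), (np.float64(0.3864406779661017), np.float64(0.1))]
pawl 0.41 [-0.098  0.128  0.22 ]
pawl 0.18 [-0.003  0.017  0.283]
side 1696 flap theta IoU [(np.float64(0.6754464285714286), np.float64(0.0)), (np.float64(0.6693914623069936), np.float64(-0.05)), (np.float64(0.66117136659436), np.float64(0.05))]
pawl 0.32 [-0.153 -0.229  0.058]
```

Call:
play_rows:
  translation:
    - [-0.0025, 0, 0.0015]
    - [0, 0, 0]
    - [0, 0, 0]
    - [0.005, 0, -0.0025]
    - [0.006, 0, -0.0025]
    - [0.0025, 0, -0.0015]
    - [0, 0, 0]
    - [0, 0, 0]
  delta_rot:
    - [0, 0, 0]
    - [0, 0, 0]
    - [0, 0, 0]
    - [0, 0, 0]
    - [0, 0, 0]
    - [0, 0, 0]
    - [0, 0, 0]
    - [0, 0, 0]
  grip: [-1, -1, -1, -1, -1, -1, -1, -1]

```text
clock: 24.02
tool_pos: [0.6151, 0.0396, 0.1045]
eef_rot: [-0.177, 0.96, 0.039, 0.213]
contact_force: [1.1, -0.2, -0.7]
opening: 0.196
finger_force: 45.0
```

```bash
python3 t11.py
```

```text
24.025 tcp [0.6151 0.0396 0.1045] tilt 25.06 yaw 20.89 roll 0.0 q [ 0.31  1.02 -0.68  2.02  2.09  0.47 -0.08] F [ 1.1 -0.2 -0.7]
hook cab [-0.0307 -0.0015  0.1205] hook-eye0 [ 0.0935 -0.0015 -0.0694]
theta from hook -0.011 rad 0.1448 (0.1436)
[-1.48646121e-01  4.66477947e-01 -3.91371260e-04] 0.19613437585614035
top 1937 flap theta IoU [(np.float64(0.5502425502425502), np.float64(0.05)), (np.float64(0.5373451327433628), np.float64(0.0)), (np.float64(0.5359520639147803), np.float64(0.1))]
```

Call:
play_rows:
  translation:
    - [0, -0.01, 0]
    - [0, -0.012, 0]
    - [0, -0.012, 0]
    - [0, -0.012, 0]
    - [0, -0.012, 0]
    - [0, -0.006, 0]
    - [0.009, 0, -0.004]
    - [0.018, 0, -0.01]
    - [0.018, 0, -0.01]
    - [0.018, 0, -0.01]
    - [0, 0, 0]
  delta_rot:
    - [0, 0, 0]
    - [0, 0, 0]
    - [0, 0, 0]
    - [0, 0, 0]
    - [0, 0, 0]
    - [0, 0, 0]
    - [0, 0, 0]
    - [0, 0, 0]
    - [0, 0, 0]
    - [0, 0, 0]
    - [0, 0, 0]
  grip: [-1, -1, -1, -1, -1, -1, -1, -1, -1, -1, -1]

```text
clock: 25.7
tool_pos: [0.5688, -0.0461, 0.108]
eef_rot: [-0.177, 0.96, 0.04, 0.212]
contact_force: [0.2, 0.0, -2.0]
opening: 0.198
finger_force: 45.0
```

```bash
python3 t11.py; python3 -c "
from arc import *
g=np.load('G.npy');q=R.from_quat(g[3:])
plan([((.50,-.12,.24),tool(12,15),7),((g[0],g[1],.24),q,6)])"
```

```text
25.7 tcp [ 0.5688 -0.0461  0.108 ] tilt 24.89 yaw 20.91 roll 0.002 q [ 0.51  1.02 -0.72  2.13  2.21  0.46 -0.05] F [ 0.2  0.  -2. ]
hook cab [-0.1045 -0.065   0.1237] hook-eye0 [ 0.0197 -0.065  -0.0662]
theta from hook 0.422 rad 0.1734 (0.1436)
[-0.13665147  0.46404573 -0.021074  ] 0.19819037638973114
top 1647 flap theta IoU [(np.float64(0.4722026741731175), np.float64(0.05)), (np.float64(0.4579136690647482), np.float64(0.0)), (np.float64(0.4578556979096426), np.float64(0.1))]
pawl 0.55 [-0.099  0.123  0.22 ]
side 1720 flap theta IoU [(np.float64(0.6952423698384201), np.float64(0.0)), (np.float64(0.68718650250798), np.float64(-0.05)), (np.float64(0.6817983413356613), np.float64(0.05))]
26.0 tcp [ 0.5716 -0.0452  0.1087] tilt 25.08 yaw 20.93 roll 0.0 q [ 0.51  1.01 -0.72  2.13  2.21  0.46 -0.05] F [-0.2 -0.  -0.9]
hook cab [-0.1016 -0.065   0.1247] hook-eye0 [ 0.0226 -0.065  -0.0652]
theta from hook 0.412 rad 0.1708 (0.1436)
[[0.0042,-0.0063,-0.0227],[0.0048,-0.0065,-0.0224],[0.0054,-0.0067,-0.0223],[0.0061,-0.0069,-0.0221],[0.0067,-0.007,-0.0218],[0.0073,-0.0073,-0.0216],[0.0078,-0.0074,-0.0213],[0.0058,-0.0158,-0.0012],[0.0055,-0.0159,-0.001],[0.0053,-0.016,-0.0008],[0.005,-0.0161,-0.0005],[0.0049,-0.0162,-0.0003],[0.0045,-0.0162,-0.0002]]
[[0.3,1.9,0.8],[0.2,1.8,0.8],[0.3,1.9,0.8],[0.3,1.9,0.8],[0.3,1.8,0.8],[0.2,1.9,0.8],[0.3,1.9,0.8],[0.1,1.9,1.0],[0.2,2.0,0.9],[0.1,1.9,1.0],[0.2,2.0,0.9],[0.1,1.9,1.0],[0.2,2.0,1.0]]
13 end [ 0.4905 -0.2207  0.24  ] err 0.0012
```

Call:
play_rows:
  translation:
    - [0.004, -0.0065, -0.0225]
    - [0.005, -0.0065, -0.0225]
    - [0.0055, -0.0065, -0.0225]
    - [0.006, -0.007, -0.022]
    - [0.0065, -0.007, -0.022]
    - [0.0075, -0.007, -0.0215]
    - [0.008, -0.0075, -0.0215]
    - [0.006, -0.016, -0.001]
    - [0.0055, -0.016, -0.001]
    - [0.0055, -0.016, -0.001]
    - [0.005, -0.016, -0.0005]
    - [0.005, -0.016, 0]
    - [0.0045, -0.016, 0]
    - [0, 0, 0]
    - [0, 0, 0]
    - [0, 0, 0]
  delta_rot:
    - [0.3, 1.9, 0.8]
    - [0.2, 1.8, 0.8]
    - [0.3, 1.9, 0.8]
    - [0.3, 1.9, 0.8]
    - [0.3, 1.8, 0.8]
    - [0.2, 1.9, 0.8]
    - [0.3, 1.9, 0.8]
    - [0.1, 1.9, 1]
    - [0.2, 2, 0.9]
    - [0.1, 1.9, 1]
    - [0.2, 2, 0.9]
    - [0.1, 1.9, 1]
    - [0.2, 2, 1]
    - [0, 0, 0]
    - [0, 0, 0]
    - [0, 0, 0]
  grip: [-1, -1, -1, -1, -1, -1, -1, -1, -1, -1, -1, -1, -1, -1, -1, -1]

```text
clock: 28.0
tool_pos: [0.4978, -0.2155, 0.2243]
eef_rot: [-0.083, 0.996, -0.005, 0.018]
contact_force: [-0.5, -0.8, -1.7]
opening: 0.199
finger_force: 45.0
```

```bash
python3 -c "
from arc import *
print(s['opening'])
r.snapshot('side')
w=r.snapshot('wrist');cv2.imwrite('pics/w20.png',w)
m=r.silhouettes('wrist','hook_pole')
for q_ in m[:1]:
    p=q_['pixels']
    yx=np.argwhere(p);print(q_['confidence'],yx.min(0),yx.max(0))
    for yy in range(yx.min(0)[0]+10,yx.max(0)[0],25): x=np.argwhere(p[yy]).ravel();print(yy,x.min() if len(x) else 0,x.max() if len(x) else 0)
g=np.load('G.npy');q=R.from_quat(g[3:])
plan([((g[0],g[1],.15),q,4),((g[0],g[1],g[2]+.001),q,6)])"
```

```text
28.0 tcp [ 0.4978 -0.2155  0.2243] tilt 2.13 yaw 9.5 roll -0.014 q [ 0.75  0.77 -0.72  1.9   0.77  0.72  1.32] F [-0.5 -0.8 -1.7]
hook cab [-0.2355 -0.2256  0.1837] hook-eye0 [-0.1113 -0.2256 -0.0062]
theta from hook 1.025 rad 0.2482 (0.1436)
0.1985597844570031
0.63 [165 280] [441 337]
175 290 325
200 280 337
225 280 337
250 281 336
275 281 335
300 282 336
325 284 335
350 284 335
375 0 0
400 285 335
425 286 334
[[0.0026,-0.0006,0.0185],[0.0026,-0.0006,0.0185],[0.0024,-0.0007,0.0185],[0.0022,-0.0008,0.0185],[0.0,0.0,0.0094],[0.0001,0.0001,0.0094],[0.0,0.0,0.0094],[0.0001,0.0001,0.0094],[0.0,0.0,0.0095],[0.0,0.0,0.0094]]
[[-0.1,0.4,0.1],[-0.2,0.4,0.0],[-0.1,0.5,0.1],[-0.2,0.4,0.0],[0.0,0.0,0.0],[0.0,0.0,0.0],[0.0,0.0,0.0],[0.0,0.0,0.0],[0.0,0.0,0.0],[0.0,0.0,0.0]]
10 end [ 0.4905 -0.2207  0.0935] err 0.0011
```

Call:
play_rows:
  translation:
    - [0.0025, -0.0005, 0.0185]
    - [0.0025, -0.0005, 0.0185]
    - [0.0025, -0.0005, 0.0185]
    - [0.002, -0.001, 0.0185]
    - [0, 0, 0]
    - [0, 0, 0]
    - [0, 0, 0]
  delta_rot:
    - [-0.2, 0.4, 0.1]
    - [-0.2, 0.4, 0]
    - [-0.1, 0.5, 0.1]
    - [-0.1, 0.4, 0]
    - [0, 0, 0]
    - [0, 0, 0]
    - [0, 0, 0]
  grip: [-1, -1, -1, -1, -1, -1, -1]

```text
clock: 29.02
tool_pos: [0.4912, -0.2209, 0.1506]
eef_rot: [-0.08, 0.997, -0.002, 0.003]
contact_force: [0.5, 0.6, -1.1]
opening: 0.199
finger_force: 45.0
```

```bash
cat > t20.py <<'E'
from arc import *
print(s['opening'])
for n in("top","side"):
    r.snapshot(n);m=r.silhouettes(n,"hook_pole")
    print(n,"pred bend x, ball, rod70",proj(n,s["tool_pos"]+Q.apply([[-.134,0,.045],[-.134,.038,.045],[-.074,0,.045]])).round(1).tolist())
    for q_ in m[:1]:
        yx=np.argwhere(q_["pixels"]);x,y=yx[:,1],yx[:,0];x0,y0=x.min(),y.min();print(q_["confidence"],len(yx),x0,y0)
        if len(yx)<700:
            for row in q_["pixels"][y0:y0+22,x0:x0+40]: print("".join("#" if a else "." for a in row))
g=np.load('G.npy');q=R.from_quat(g[3:])
plan([((g[0],g[1],g[2]+.001),q,6)])
E
python3 t20.py
```

```text
29.025 tcp [ 0.4912 -0.2209  0.1506] tilt 0.42 yaw 9.22 roll -0.004 q [ 0.69  0.88 -0.61  1.94  0.89  0.61  1.22] F [ 0.5  0.6 -1.1]
hook cab [-0.2448 -0.2283  0.1063] hook-eye0 [-0.1206 -0.2283 -0.0836]
theta from hook 0.78 rad 0.2901 (0.1436)
0.19910754708293005
top pred bend x, ball, rod70 [[381.7, 236.8], [370.2, 241.0], [391.2, 251.7]]
0.58 1009 184 292
side pred bend x, ball, rod70 [[362.9, 262.0], [352.7, 264.3], [369.8, 273.7]]
0.43 8893 208 139
[[0.0001,0.0001,0.0095],[0.0001,0.0001,0.0094],[0.0001,0.0001,0.0095],[0.0001,0.0001,0.0095],[0.0001,0.0001,0.0094],[0.0001,0.0001,0.0095]]
[[0.0,0.0,0.0],[0.0,0.0,0.0],[0.0,0.0,0.0],[0.0,0.0,0.0],[0.0,0.0,0.0],[0.0,0.0,0.0]]
6 end [ 0.4905 -0.2207  0.0936] err 0.0005
```

```bash
python3 - <<'E'
from chk import *
for n,(x0,x1,y0,y1) in (("top",(362,400,228,262)),("side",(345,382,254,284))):
    im=r.snapshot(n).astype(int);a=cv2.imread(f"pics/{n}0.png").astype(int)
    d=(im-a).sum(2)[y0:y1,x0:x1];print(n,x0,y0)
    for row in d: print("".join("+" if k>90 else "-" if k<-90 else "." for k in row))
E
```

```text
29.225 tcp [ 0.4909 -0.221   0.1504] tilt 0.38 yaw 9.2 roll -0.004 q [ 0.69  0.88 -0.61  1.94  0.89  0.61  1.22] F [ 0.8  0.3 -0.7]
hook cab [-0.2452 -0.2283  0.106 ] hook-eye0 [-0.121  -0.2283 -0.0839]
theta from hook 0.779 rad 0.2906 (0.1436)
top 362 228
.....................................-
..................................----
..................................----
..................................----
..................................----
.................................-----
.................................-----
.................................-----
.................................-----
.................................-----
..................---............-----
..............--.................-----
............---.......-..........-----
..........---.........-.........------
.......................-........------
.......................--........-----
........................--.......-----
.........................-........----
.........................--.......----
..........................-.......----
.................--................---
................----....
[... 935 characters left out ...]
.....-----------
.........----..........--------------
........------.....------------------
......-------------------------------
.....--------------------------------
.....--------------------------------
.....--------------------------------
.....--------------------------------
......-------------------------------
......-------------------------------
.......------------------------------
.......------------------------------
.......------------------------------
.......------------------------------
.......------------------------------
........-----------------------------
........---------------..-..---------
.........---------------.....--------
.........----------------....--------
```

Call:
play_rows:
  translation:
    - [0, 0, 0.012]
    - [0, 0, 0.012]
    - [0, 0, 0.011]
    - [0, 0, 0.01]
    - [0, 0, 0.008]
    - [0, 0, 0.0045]
    - [0, 0, 0]
    - [0, 0, 0]
  delta_rot:
    - [0, 0, 0]
    - [0, 0, 0]
    - [0, 0, 0]
    - [0, 0, 0]
    - [0, 0, 0]
    - [0, 0, 0]
    - [0, 0, 0]
    - [0, 0, 0]
  grip: [-1, -1, -1, -1, -1, -1, -1, -1]

```text
clock: 30.32
tool_pos: [0.4908, -0.221, 0.0927]
eef_rot: [-0.08, 0.997, -0.002, 0.002]
contact_force: [-1.5, 0.9, 1.5]
opening: 0.195
finger_force: 45.0
```

```bash
python3 chk.py; python3 -c "
from h import *
print(np.load('G.npy')[:3])"
```

```text
30.325 tcp [ 0.4908 -0.221   0.0927] tilt 0.33 yaw 9.21 roll -0.004 q [ 0.64  0.96 -0.51  1.95  1.    0.5   1.12] F [-1.5  0.9  1.5]
hook cab [-0.2452 -0.2282  0.0482] hook-eye0 [-0.121  -0.2282 -0.1417]
theta from hook 0.629 rad 0.3253 (0.1436)
[ 0.49046509 -0.22070444  0.09257453]
```

Call:
play_rows:
  translation:
    - [0, 0, 0]
    - [0, 0, 0]
    - [0, 0, 0]
    - [0, 0, 0]
    - [0, 0, 0]
    - [0, 0, -0.01]
    - [0, 0, -0.02]
    - [0, 0, -0.03]
    - [0, 0, -0.03]
    - [0, 0, -0.03]
    - [0, 0, -0.02]
    - [0, 0, 0]
    - [0, 0, 0]
  delta_rot:
    - [0, 0, 0]
    - [0, 0, 0]
    - [0, 0, 0]
    - [0, 0, 0]
    - [0, 0, 0]
    - [0, 0, 0]
    - [0, 0, 0]
    - [0, 0, 0]
    - [0, 0, 0]
    - [0, 0, 0]
    - [0, 0, 0]
    - [0, 0, 0]
    - [0, 0, 0]
  grip: [0, 0.5, 1, 1, 1, 1, 1, 1, 1, 1, 1, 1, 1]

```text
clock: 31.95
tool_pos: [0.4897, -0.2207, 0.232]
eef_rot: [-0.08, 0.997, -0.002, 0.002]
contact_force: [0.4, 1.2, -0.3]
opening: 1.001
finger_force: 0.0
```

```bash
sed 's/wcal3/wcal30/;s/m3.npy/m30.npy/;/^b,f/d;/^yw/d;/^plan/d;s/^s=r.*/print(np.polyval(c,.494),"vs -.2190")/' t4.py > t30.py; python3 - <<'E'
from chk import *
np.save("wcal30.npy",g0("wrist"),allow_pickle=True);im=r.snapshot("wrist");cv2.imwrite("pics/w30.png",im)
m=r.silhouettes("wrist","hook_pole")[0];np.save("m30.npy",m["pixels"]);yx=np.argwhere(m["pixels"]);print(m["confidence"],yx.min(0),yx.max(0),s["opening"])
over["wrist"]=np.load("wcal30.npy",allow_pickle=True).item()
print("rear end",onz("wrist",(302,yx.min(0)[0]),.06))
for d in r.look_for("wrist","hook_pole")[:1]: print(d)
E
python3 t30.py; python3 t11.py
```

```text
31.95 tcp [ 0.4897 -0.2207  0.232 ] tilt 0.29 yaw 9.21 roll -0.004 q [ 0.77  0.77 -0.73  1.89  0.73  0.77  1.35] F [ 0.4  1.2 -0.3]
hook cab [-0.2462 -0.2276  0.1874] hook-eye0 [-0.122  -0.2276 -0.0025]
theta from hook 1.052 rad 0.2572 (0.1436)
0.86 [148 296] [401 357] 1.0014445338421754
rear end [ 0.43403146 -0.23572351  0.06      ]
{'point': [0.4921, -0.2212, 0.0594], 'confidence': 0.65}
yaw 9.38476736610813 resid 0.00016882563694737505
-0.22127624121528577 vs -.2190
32.1 tcp [ 0.4897 -0.2206  0.2316] tilt 0.24 yaw 9.22 roll -0.003 q [ 0.77  0.77 -0.73  1.89  0.73  0.77  1.35] F [-0.1 -0.8  0.5]
hook cab [-0.2461 -0.2274  0.1869] hook-eye0 [-0.1219 -0.2274 -0.003 ]
theta from hook 1.05 rad 0.2573 (0.1436)
[ 0.03544842 -0.00433648  0.06439026] 1.00120111283658
top 1640 flap theta IoU [(np.float64(0.4806806097128678), np.float64(0.05)), (np.float64(0.4708688245315162), np.float64(0.1)), (np.float64(0.4590695997115038), np.float64(0.0))]
pawl 0.59 [-0.385 -0.205  0.004]
side 1740 flap theta IoU [(np.float64(0.6996418979409131), np.float64(0.0)), (np.float64(0.6878402903811253), np.float64(-0.05)), (np.float64(0.6861123204179365), np.float64(0.05))]
```

```bash
python3 -c "
from plant import r
print(r.finish_job())"
```

```text
the job is handed in; nothing more can be done
None
```

I handed the job in at about 32 s: the cameras show the flap shut, the pole back in its rest and, when last seen at 26 s, the pawl tipped clear. The robot returned no verdict.

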